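Slide a coated glass plate into the spotting jig and lock it

ROBOT

A 6-joint arm with a two-finger parallel gripper is mounted at the origin on the work surface. World frame = base frame: x ahead of the robot, y to its left, z up, the work surface at z = 0. Lengths are in m, angles in rad, forces in N, time in s.
With the tool pointing down it reaches from about 0.35 to 0.875 m from the base axis. Payload 4.2 kg.
Tool frame: the origin (TCP) lies midway between the tips of the shut fingers; the grasp point (between the pads) lies 19 mm behind it; z points along the fingers, y is the direction in which the jaws open and shut (so a half turn about z gives the same grasp; the last joint's range is limited). The gripper opens to 87 mm and grips with 3 to 60 N. Pads are 19 mm wide; open, the fingers measure 117 mm over their backs; the gripper's body (75 mm by 190 mm) begins 51 mm behind the grasp point.
Start: joints at [1.369, 0.385, 0.008, 0, -1.194, -0.259], TCP at [0.278, 0.56, 0.193] pointing down, gripper open.
Joint ranges: [-3.14, 3.14], [-1.21, 2.06], [-1.07, 1.41], [-3.16, 2.05], [-2.99, -0.16], [-3.1, 3.1]. Speed limits (rad/s): [2.79, 2.79, 3.14, 3.14, 3.14, 3.14].

INTERFACE

Orientations are given as [roll, pitch, yaw] about the fixed x, y, z axes, in that order (R = Rz(yaw) Ry(pitch) Rx(roll)).
In Python, from cell import ctrl, optics, workorder gives the robot as it stands.
- The arm moves only by the tool send_rows, never from a script. Its argument "deltas" is a list of rows, each an object with "delta_pos": the shift along the tool's x, y, z normalised to -1 to 1, where 1 is 150 mm, a list of three; "angular": the turn, a rotation vector about the tool's x, y, z normalised to -1 to 1, where 1 is pi rad, a list of three; "gripper": the opening, from 0 (shut) to 1 (fully open). In form: [{"delta_pos": [x, y, z], "angular": [ax, ay, az], "gripper": gripper}, ...]. A call has 1 to 12 rows; each row is the pose to reach, as a shift and turn from the pose commanded when the call began, along the tool's axes at that moment, turning the shorter way round; what a row does not reach only later rows make up. A row lasts 1/8 s, in which the tool goes at most 62.5 mm and 10.7 degrees, less where a joint would pass 70% of its speed; a pose out of reach is approached as far as the arm can. A call with a number of a shift or a turn outside -1 to 1 is refused whole. A call with a gripper value outside its range is refused whole. The fingers move at their own pace and stop on an object; the grip force is fixed at half the most. Time passes only in rows, so rows that repeat a pose let the fingers close. It gives the time, the measured TCP pose, the force and the opening at its end, in the units of the state.
- ctrl.sense(): the state, without advancing time (a new reading comes with each control period).
- optics.camera(name): name is "side" or "top" or "wrist"; returns (picture, depth): 420x560x3 uint8, blue, green, red; 420x560 float32, m along the optical axis (not along the pixel's ray), 0 where there is no reading.
- optics.calibration(name): a dict with "camera_matrix" (3x3 intrinsics, pixels), "R" (3x3) and "t" (3): a world point X has camera coordinates R X + t. Camera axes: x right, y down, z forward; pixel columns grow to the right and rows downward; lengths in m; the calibration is good to about 2 mm. A picture is of the moment at which its call begins: read the wrist's pose just before it. calibration takes no time and is no camera call; for the wrist camera it gives the pose at the moment of the call.
- workorder.sign_off(): hands the job in, once; it reports no verdict.
The state is a dict: "time": time; "joints": joint angles; "qvel": joint speeds; "joint_torque": joint torques, N m; "tcp_pos": TCP position; "eef_rot": TCP orientation; "force": force on the tool from outside, world axes, zero at the start; "wrist_torque": the same for the moment, N m; "grip_width": opening from 0.0 (shut) to 1.0 (fully open).
Only numpy, scipy, OpenCV 4.12 (cv2) and the standard library are available. Lean on these libraries where they do the work, as an engineer would, in place of code of your own. Each camera call takes 0.05 s, during which the arm holds its last target.

TASK

Slide the coated glass plate along the dark slab into the blue spotting jig until it has pushed the stiff grey backing bar fully home against its end stop, then push the red-knobbed keeper fully shut behind it and let go. Move the plate only by pressing gently on its white top and dragging it flat: do not lift it, push on its bare glass border or force it against the jig, for it is fragile. Leave everything else on the bench alone.

Things in the scene. Friction and masses are not known exactly. Their poses are not given: they have to be found in the camera images.
- plate: Coated glass plate lying flat on the slab, 120 x 100 x 4 mm, about 120 g; origin at the centre of its underside. Too wide to grasp. Polished: it slides easily on the slab (friction about 0.2), while its matt white top grips a fingertip well (about 1.4). It stands at most about 18 N of pressing.
- slab: Dark stone slab on the bench, 340 (x) by 680 (y) mm, on which plate and jig lie; origin at the centre of its underside, its top is 50 mm above that. The top stands 12 to 36 mm above the bench, different each time.
- plate_top (a point): Centre of the plate's top face, 4 mm above the slab. x axis along the 120 mm side, y along the 100 mm side, z up; either end may go in first. The white coated face, the only part to touch, is 100 (x) by 80 (y) mm about this point.
- rim: The plate's bare glass border, 10 mm wide all round the white face and of the same thickness, greenish and clear: part of the plate, brittle, not to be touched with the fingers. Origin at the plate's centre, at slab height.
- jig: Blue U-shaped spotting jig fixed to the slab, walls 10 mm high; its floor is the slab itself. Origin at slab height under point jig_seat, same axes. The channel is 108 mm wide between parallel walls (106 mm at their rounded ends), which begin at x = -92 mm; in front of them two flared wings widen the mouth to about 150 mm at x = -148 mm. It stands at most about 14 N of push from the plate.
- jig_seat (a point): Where the centre of the plate's top face lies when the plate is home (4 mm above the slab). x runs along the channel from mouth to end stop, y across it (left when looking along x), z up. The keeper passes through a gap in the -y wall at x = -77 to -60 mm; its guides, 10 mm high, run out to y = -140 mm there.
- backbar: Grey backing bar across the channel, 12 mm thick along x, 9 mm high; origin at slab height at its middle. It starts 15 to 25 mm short of its end stop and drags stiffly: pushing it takes about 5 N and it stays where it is left. The plate's leading edge pushes it back; home is when bar and plate stop dead on the jig's end wall (bar's middle at x = +66 mm).
- keeper_knob (a point): Middle of the keeper's red knob: upright cylinder 16 mm across, top 41 mm and this point 27 mm above the slab, at x = -68.5, y = -119 mm in the jig's frame when open. The keeper is a steel bar 12 mm wide and 10 mm high that slides along the jig's +y across the channel, 2.5 mm behind a plate that is home; it jams on one that is not.
- keeper (a joint): Travel of the keeper along the jig's +y: 0 m fully open, 0.050 m fully closed (end of travel). It stays where it is left; sliding it takes about 2 N.
- reagent: Bystander, leave alone: blue-capped clear reagent bottle, 70 across, 150 high (mm); origin at the centre of its underside.
- flask: Bystander, leave alone: amber conical flask, 84 across, 133 high (mm); origin at the centre of its underside.
- tipbox: Bystander, leave alone: pale lilac pipette-tip box with lid, 87 x 122 x 70 (mm); origin at the centre of its underside.
- beaker: Bystander, leave alone: glass beaker, 66 across, 80 high (mm); origin at the centre of its underside.
- pipette: Bystander, leave alone: white pipette with blue button, 240 long, lying along its x axis (mm); origin at the centre of its underside.
- timer: Bystander, leave alone: white bench timer, 65 x 65 x 18 (mm); origin at the centre of its underside.
- platebox: Bystander, leave alone: open grey plate box, 125 x 145 x 35 (mm); origin at the centre of its underside.
Mind the look-alikes: they are no part of the job. There is more than one size of the plate; the job needs the largest.

How it is judged:
By the outcome, as a careful person would: the job done as asked, in the order asked, and still so for the second after the job is handed in, with the robot touching nothing.
It also fails if it takes over 72 s, if anything falls off the work surface, if the arm or the gripper's body presses on something with over 40 N, if the wrist force passes 120 N, or if a joint passes its speed limit or range.

## Working session

There is one attempt and no reset: what is moved stays moved. The work goes in short steps, Python scripts to look and compute and a tool call to move; the robot and the scene stay as the last step left them, time stands still between calls to the robot, and variables do not carry over. Pictures are saved under pics/ and viewed, and the job is handed in when it is done.

Besides the shell and the picture viewer there is one more tool, called after "Call:" by a JSON object that holds its "fn" and its "kwargs". send_rows: Moves the arm, as the interface text tells. Its arguments: {"type":"object","properties":{"deltas":{"type":"array","items":{"type":"object","properties":{"delta_pos":{"type":"array","items":{"type":"number"}},"angular":{"type":"array","items":{"type":"number"}},"gripper":{"type":"number"}}}}},"required":["deltas"]}

```bash
ls; mkdir -p pics
python3 - <<'E'
from cell import ctrl, optics, workorder
import cv2
print(ctrl.sense())
for n in ("top","side","wrist"):
    im,d=optics.camera(n); cv2.imwrite(f"pics/{n}0.png",im)
    c=optics.calibration(n); print(n,c)
    import numpy as np; np.savez(f"{n}0.npz",im=im,d=d,K=c["camera_matrix"],R=c["R"],t=c["t"])
E
```

```text
pics
{'time': 0.0, 'joints': array([ 1.36862316e+00,  3.85563032e-01,  6.64485326e-03, -5.12310336e-04,
       -1.19400672e+00, -2.58629999e-01]), 'qvel': array([-1.22698733e-04,  3.52824366e-04, -7.02276276e-05, -1.14065337e-04,
        5.14892629e-04, -2.23428310e-03]), 'joint_torque': array([-8.98615108e-04, -3.90666211e+01,  1.87407160e+01,  4.22012463e+00,
        1.10211584e-02, -1.93215692e-04]), 'tcp_pos': array([0.27758661, 0.55923254, 0.19146124]), 'eef_rot': array([ 3.13941310e+00, -8.42670041e-05, -4.60992084e-01]), 'force': array([-0.63230985, -0.32085258, -0.05067241]), 'wrist_torque': array([-0.00633583,  0.01363549, -0.00745516]), 'grip_width': 1.0014338863693004}
top {'camera_matrix': array([[441.3868714 ,   0.        , 280.74512474],
       [  0.        , 441.3868714 , 208.3079721 ],
       [  0.        ,   0.        ,   1.        ]]), 'R': array([[-0.01893927, -0.99973008, -0.01345629],
       [-0.98299043,  0.02107782, -0.18244326],
       [ 0.18267765,  0.00977206, -0.9831243 ]]), 't': array([0.07485479, 0.51450444, 1.33024502])}
side {'camera_matrix': array([[485.4291191 ,   0.        , 280.1406347 ],
       [  0.        , 485.4291191 , 210.36039844],
       [  0.        ,   0.        ,   1.        ]]), 'R': array([[ 0.95344957, -0.30093915, -0.01922338],
       [-0.2322779 , -0.69227014, -0.68323424],
       [ 0.19230416,  0.65589456, -0.72994618]]), 't': array([-0.47258408,  0.19427958,  1.53844619])}
wrist {'camera_matrix': array([[360.26579068,   0.        , 281.63285966],
       [  0.        , 360.26579068, 202.59850857],
       [  0.        ,   0.        ,   1.        ]]), 'R': array([[-0.44552625, -0.89526716,  0.00175014],
       [-0.86211972,  0.42955594,  0.26875879],
       [-0.2413627 ,  0.11823027, -0.96320592]]), 't': array([ 0.62556144, -0.03232199,  0.38963722])}
```

View pics/top0.png

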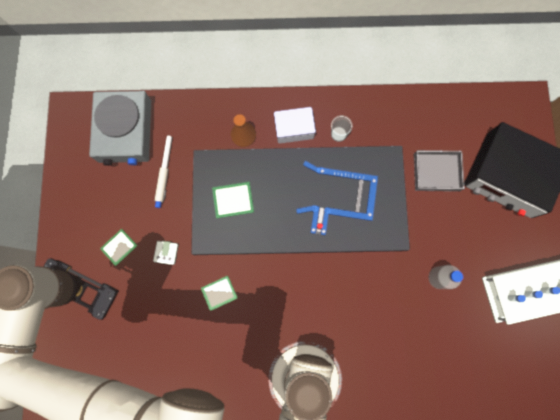

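View pics/side0.png

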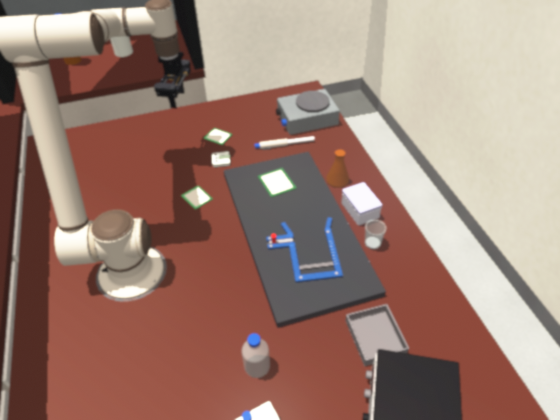

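View pics/wrist0.png

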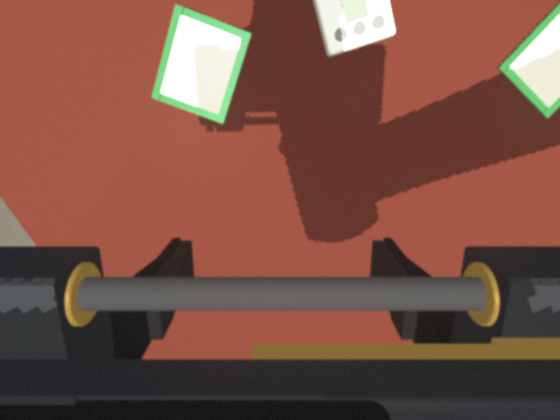

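The plate candidates in the top view are the slab plate at (233,200), a bench plate at (119,247) and a bench plate at (219,292). The one on the slab looks largest and is the only one on the slab. I'll enlarge it and measure.

```bash
cat > h.py <<'E'
import numpy as np, cv2
def load(n,i=0):
    z=np.load(f"{n}{i}.npz"); return z
def ray(z,u,v,h):
    K,R,t=z["K"],z["R"],z["t"]; C=-R.T@t
    d=R.T@np.linalg.inv(K)@np.array([u,v,1.]); s=(h-C[2])/d[2]; return C+s*d
def dep(z,u,v):
    K,R,t=z["K"],z["R"],z["t"]; dd=z["d"][int(round(v)),int(round(u))]
    return R.T@(np.linalg.inv(K)@np.array([u,v,1.])*dd-t)
def proj(z,X):
    p=z["K"]@(z["R"]@np.array(X)+z["t"]); return p[:2]/p[2]
E
python3 - <<'E'
from h import *
z=load("top"); im=z["im"]
cv2.imwrite("pics/crop1.png",cv2.resize(im[140:260,185:415],None,fx=3.4,fy=3.4,interpolation=cv2.INTER_CUBIC))
s=load("side")["im"]; cv2.imwrite("pics/crop2.png",cv2.resize(s[140:320,220:390],None,fx=3.3,fy=3.3,interpolation=cv2.INTER_CUBIC))
# slab height
for n,pts in (("top",[(205,165),(205,240),(280,230),(395,160),(395,240),(270,160)]),("side",[(245,185),(330,180+20),(350,290),(290,300)])):
    q=load(n)
    for p in pts: print(n,p,np.round(dep(q,*p),4))
print("bench",dep(z,300,300),dep(z,420,220))
hsv=cv2.cvtColor(im,cv2.COLOR_BGR2HSV)
g=cv2.inRange(hsv,(45,80,60),(85,255,255)); n,l,st,c=cv2.connectedComponentsWithStats(g)
for i in range(1,n):
    if st[i,4]>20: 
        cc=cv2.findContours((l==i).astype(np.uint8),0,2)[0][0]; r=cv2.minAreaRect(cc); b=cv2.boxPoints(r)
        P=np.array([ray(z,*k,0.03) for k in b]); print(c[i],st[i],np.linalg.norm(P[1]-P[0]),np.linalg.norm(P[2]-P[1]))
E
```

```text
top (205, 165) [0.666  0.3061 0.0323]
top (205, 240) [0.4237 0.3039 0.028 ]
top (280, 230) [0.4506 0.0683 0.0265]
top (395, 160) [ 0.6709 -0.3072  0.025 ]
top (395, 240) [ 0.4116 -0.2895  0.0275]
top (270, 160) [0.6787 0.0963 0.0296]
side (245, 185) [0.438  0.2386 0.0282]
side (330, 200) [0.7004 0.068  0.0303]
side (350, 290) [ 0.6201 -0.2971  0.0283]
side (290, 300) [ 0.4401 -0.2737  0.0273]
bench [ 0.23344712  0.01050208 -0.00133722] [ 0.47658601 -0.3791406   0.00376075]
[232.93333333 201.59333333] [213 182  40  36 150] 0.11893787587565652 0.09808329665498296
[116.63888889 259.11111111] [105 253  23  12  36] 0.0688448489567689 0.03268957867688701
```

View pics/crop1.png

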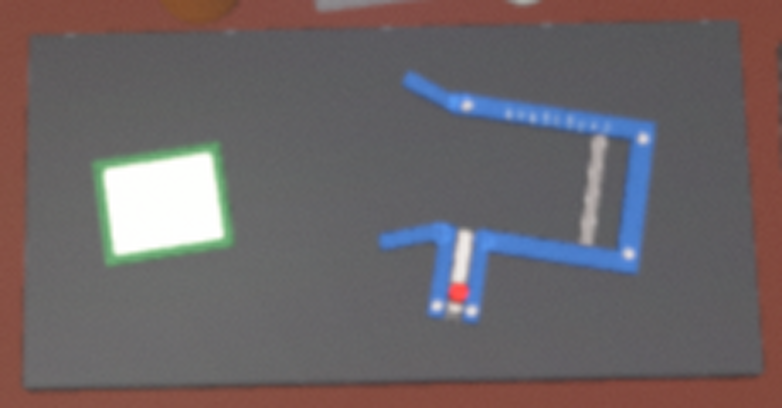

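View pics/crop2.png

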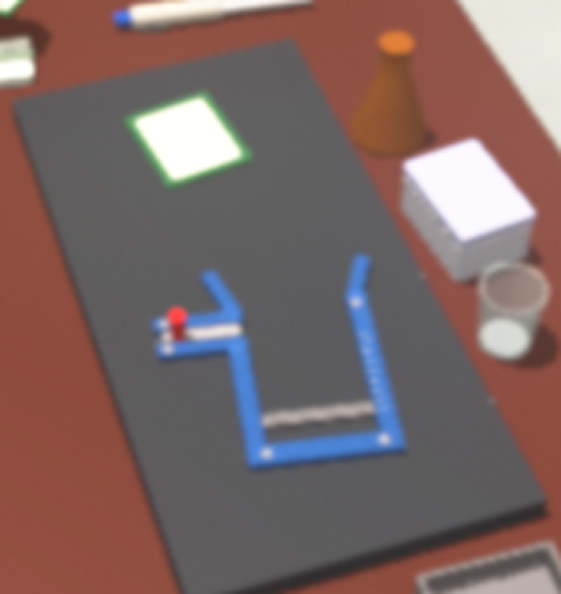

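Run:
```python
from h import *
hs=0.028
for n in ("top","side"):
    z=load(n); im=z["im"]; hsv=cv2.cvtColor(im,cv2.COLOR_BGR2HSV)
    x0,x1,y0,y1=(190,405,150,252) if n=="top" else (220,390,140,320)
    roi=np.zeros(im.shape[:2],np.uint8); roi[y0:y1,x0:x1]=255
    g=cv2.inRange(hsv,(40,60,50),(85,255,255))|cv2.inRange(hsv,(0,0,200),(180,60,255)); g&=roi
    cs=max(cv2.findContours(g,0,2)[0],key=cv2.contourArea)
    P=np.array([ray(z,*k[0],hs+.004)[:2] for k in cs],np.float32)
    r=cv2.minAreaRect(P*1000); print(n,"plate",r)
    b=cv2.inRange(hsv,(100,120,60),(130,255,255))&roi
    cs=max(cv2.findContours(b,0,1)[0],key=cv2.contourArea)
    P=np.array([ray(z,*k[0],hs+.01)[:2] for k in cs])
    print(n,"blue area",cv2.contourArea(cs)); np.save(f"blue_{n}.npy",P)
    rd=(cv2.inRange(hsv,(0,150,120),(8,255,255))|cv2.inRange(hsv,(172,150,120),(180,255,255)))&roi
    m=cv2.moments(rd,True); 
    # keep component
    nn,l,st,c=cv2.connectedComponentsWithStats(rd); 
    for i in range(1,nn):
        if st[i,4]>5: print("red",c[i],st[i],ray(z,*c[i],hs+.034))
    cv2.imwrite(f"pics/mask_{n}.png",cv2.resize((b|g)[y0:y1,x0:x1],None,fx=3,fy=3))
    # wall points: grouped by pixel: print white pegs
    w=cv2.inRange(hsv,(0,0,170),(180,70,255))&roi&~g
    nn,l,st,c=cv2.connectedComponentsWithStats(w)
    for i in range(1,nn):
        if st[i,4]>1: print("white",c[i].round(1),st[i,4],ray(z,*c[i],hs+.01)[:2].round(4))
```

```text
top plate ((550.8226928710938, 216.96054077148438), (100.81542205810547, 121.20982360839844), 8.084465980529785)
top blue area 739.0
red [319.35294118 225.52941176] [317 224   5   4  17] [ 0.45709094 -0.05293329  0.062     ]
white [374.  179.3] 3 [ 0.6049 -0.2332]
white [359.1 195.3] 57 [ 0.5542 -0.1833]
white [318.4 214.6] 16 [ 0.4953 -0.0529]
white [322.5 215.9] 15 [ 0.4907 -0.0656]
white [369.  213.3] 3 [ 0.4958 -0.2113]
white [319.2 230.2] 12 [ 0.4457 -0.054 ]
side plate ((809.625732421875, 46.26459503173828), (94.24768829345703, 128.51646423339844), 6.422148704528809)
side blue area 700.0
red [273.33333333 236.66666667] [271 233   5   9  27] [ 0.45688483 -0.05480125  0.062     ]
white [224. 141.] 3 [0.4209 0.4978]
white [261.5 141. ] 2 [0.5613 0.4498]
white [302. 141.] 3 [0.7122 0.3981]
white [309.5 140. ] 4 [0.7422 0.3945]
white [373.6 162.5] 46 [0.9233 0.1917]
white [287. 143.] 3 [0.6526 0.4055]
white [294. 142.] 3 [0.6805 0.4024]
white [273. 145.] 5 [0.5971 0.4115]
white [281. 144.] 5 [0.6285 0.4072]
white [260.5 146. ] 2 [0.5491 0.4214]
white [265. 146.] 5 [0.5657 0.4157]
wh
[... 702 characters left out ...]
 [0.8574 0.0227]
white [380.5 201.5] 2 [ 0.8594 -0.001 ]
white [381. 205.] 3 [ 0.8537 -0.0168]
white [377.5 207. ] 2 [ 0.8383 -0.0216]
white [371.5 209. ] 2 [ 0.815  -0.0236]
white [374.5 208. ] 2 [ 0.8267 -0.0226]
white [368.5 210. ] 2 [ 0.8035 -0.0247]
white [363.5 212. ] 2 [ 0.7836 -0.0278]
white [370.5 220. ] 2 [ 0.7906 -0.0685]
white [383.4 226.5] 22 [ 0.8187 -0.1081]
white [269.2 237.8] 6 [ 0.4478 -0.0358]
white [371.9 241.7] 38 [ 0.7556 -0.1554]
white [278.1 240.4] 8 [ 0.4722 -0.0551]
white [291.8 239.5] 4 [ 0.515  -0.0655]
white [270.2 242.9] 10 [ 0.4449 -0.0571]
white [285.5 241.8] 8 [ 0.493  -0.0681]
white [315.4 264.8] 49 [ 0.5521 -0.1843]
white [376.2 317. ] 116 [ 0.6512 -0.4094]
```

View pics/mask_top.png

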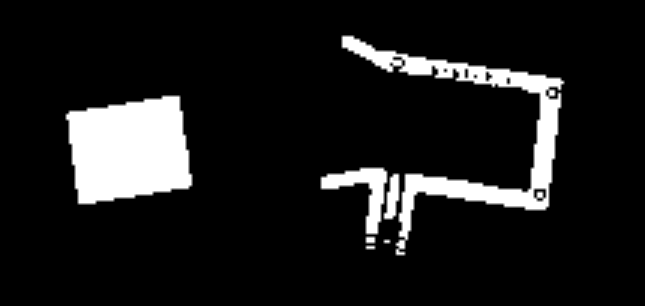

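View pics/mask_side.png

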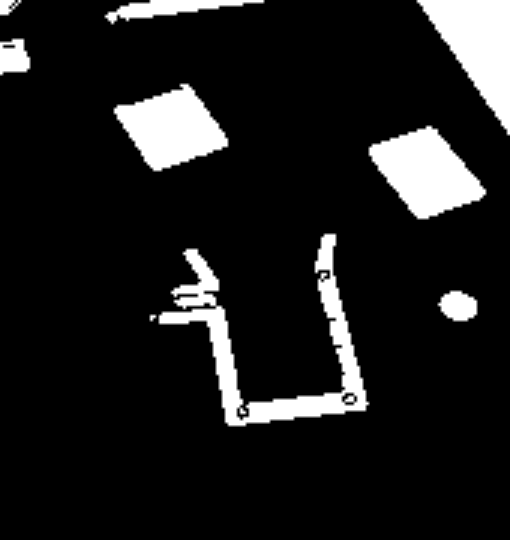

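```bash
cat > jig.py <<'E'
from h import *
def blue_edges(z,im,h,O,th,verbose=True):
    """O: jig seat xy guess; th: angle of jig x. Sample profiles across channel, return wall inner edges in guess frame"""
    C=-z["R"].T@z["t"]
    ex=np.array([np.cos(th),np.sin(th)]); ey=np.array([-ex[1],ex[0]])
    f=im.astype(np.float32); B=f[:,:,0]-0.5*(f[:,:,1]+f[:,:,2])
    def samp(x,y,zz):
        p=np.array([proj(z,[*(O+a*ex+b*ey),zz]) for a,b in zip(x,y)],np.float32)
        return cv2.remap(B,p[None,:,0],p[None,:,1],cv2.INTER_LINEAR)[0]
    cy=(C[:2]-O)@ey; cx=(C[:2]-O)@ex
    out={}
    def edge(s,v):
        m=v.max(); i=np.argmax(v>m/2); 
        if i==0 or m<25: return np.nan
        return s[i-1]+(m/2-v[i-1])/(v[i]-v[i-1])*(s[i]-s[i-1])
    for sg in (1,-1):
        zz=h if cy*sg<54e-3 else h+.01
        L=[]
        for x in np.arange(-.085,.06,.005):
            if sg<0 and x<-.048: continue
            s=np.arange(.030,.075,.0005); v=samp(np.full(s.shape,x),sg*s,zz); L.append((x,sg*edge(s,v)))
        out[sg]=np.array(L)
    L=[]
    for y in np.arange(-.045,.046,.005):
        s=np.arange(.05,.1,.0005); v=samp(s,np.full(s.shape,y),h if cx<.072 else h+.01); L.append((y,edge(s,v)))
    out[0]=np.array(L)
    return out
def fit(z,im,h,O,th,it=4):
    for _ in range(it):
        e=blue_edges(z,im,h,O,th)
        def lf(a):
            a=a[~np.isnan(a[:,1])]; p=np.polyfit(a[:,0],a[:,1],1)
            r=a[:,1]-np.polyval(p,a[:,0]); k=abs(r)<max(.0015,2*r.std()); p=np.polyfit(a[k,0],a[k,1],1); return p,len(a),r[k].std()
        p1,n1,s1=lf(e[1]);p2,n2,s2=lf(e[-1]);p0,n0,s0=lf(e[0])
        ex=np.array([np.cos(th),np.sin(th)]); ey=np.array([-ex[1],ex[0]])
        dy=(p1[1]+p2[1])/2; dx=p0[1]-.072
        print("width",p1[1]-p2[1],"slopes",p1[0],p2[0],-p0[0],"res",s1,s2,s0,n1,n2,n0,"dx,dy",dx,dy)
        O=O+dx*ex+dy*ey; th=th+(p1[0]+p2[0])/2
    return O,th
E
python3 - <<'E'
from jig import *
z=load("top"); print("cam",-z["R"].T@z["t"])
O=np.array([.560,-.135]); th=np.radians(-101.4)
# guess from knob
ex=np.array([np.cos(th),np.sin(th)]); ey=np.array([-ex[1],ex[0]])
O=np.array([.457,-.0535])+.0685*ex+.119*ey; print(O)
O,th=fit(z,z["im"],.028,O,th); print(O,np.degrees(th))
ex=np.array([np.cos(th),np.sin(th)]); ey=np.array([-ex[1],ex[0]])
for q in ([.4570,-.0535],[.5542,-.1833]): d=np.array(q)-O; print("knob/bar in jig",d@ex,d@ey)
E
```

```text
cam [0.26416461 0.05099072 1.40267134]
[ 0.56011274 -0.1441698 ]
width 0.1087402445992019 slopes 0.026648193302712564 0.017762330625435235 0.017311184135708747 res 0.000401673038558911 0.000317314127616367 0.00024145281012211042 30 22 19 dx,dy -0.0026287363310785322 0.002113639253436512
width 0.10869180109102894 slopes 0.0034900192987669682 -0.004738572431714721 -0.0012136050078408896 res 0.0004216878866809402 0.000303022117377057 0.0001397180606390415 30 22 19 dx,dy -2.5550073894972658e-05 -5.934773264539006e-05
width 0.10869208717476661 slopes 0.004039527880519143 -0.004253291442595099 -0.00076800830711059 res 0.0004296313267206168 0.0003169778320928878 0.00012177179410838386 30 22 19 dx,dy -6.428716091480546e-06 4.663218059117874e-06
width 0.10869487096055996 slopes 0.004261812401295449 -0.004092763734951431 -0.000580748791984156 res 0.00043416937986685865 0.00031312181620710025 0.00011444874842650264 30 22 19 dx,dy 2.494460780613772e-06 -6.180422521828016e-06
[ 0.56264954 -0.14197097] -100.16478160638748
knob/bar in jig -0.06843735168297907 -0.11960462921617818
knob/bar in jig 0.0421715116420543 -0.001023183138201507
```

```bash
cat > mv.py <<'E'
import numpy as np,sys
# usage: cmd(x y z yawdeg) target(x y z yawdeg)
c=np.array(list(map(float,sys.argv[1:5]))); g=np.array(list(map(float,sys.argv[5:9])))
y=np.radians(c[3]); d=g[:3]-c[:3]
print("delta_pos",np.round([(d@[np.cos(y),np.sin(y),0])/.15,(d@[np.sin(y),-np.cos(y),0])/.15,-d[2]/.15],4),"angz",round(-(g[3]-c[3])/180,4))
E
python3 mv.py 0.278 0.56 0.193 -26.41 0.551 0.217 0.12 8.1
python3 - <<'E'
from h import *
z=load("wrist"); C=-z["R"].T@z["t"]; print("wristcam",C, "axis",z["R"][2])
E
```

```text
delta_pos [2.6471 1.2385 0.4867] angz -0.1917
wristcam [0.34488251 0.5278618  0.38289288] axis [-0.2413627   0.11823027 -0.96320592]
```

Call:
{"fn": "send_rows", "kwargs": {"deltas": [{"delta_pos": [0.4, 0.2, 0], "angular": [0, 0, 0], "gripper": 0.55}, {"delta_pos": [0.75, 0.35, 0.05], "angular": [0, 0, 0], "gripper": 0.55}, {"delta_pos": [1, 0.47, 0.1], "angular": [0, 0, 0], "gripper": 0.55}]}}

```text
time: 0.52
tcp_pos: [0.3819, 0.4279, 0.1772]
eef_rot: [3.141, 0.0, -0.462]
force: [0.2, 1.0, 0.3]
grip_width: 0.744
```

Call:
{"fn": "send_rows", "kwargs": {"deltas": [{"delta_pos": [0.4, 0.2, 0], "angular": [0, 0, 0], "gripper": 0.55}, {"delta_pos": [0.75, 0.35, 0.05], "angular": [0, 0, 0], "gripper": 0.55}, {"delta_pos": [1, 0.47, 0.1], "angular": [0, 0, 0], "gripper": 0.55}]}}

```text
time: 0.9
tcp_pos: [0.485, 0.2979, 0.1622]
eef_rot: [3.141, 0.0, -0.462]
force: [-0.9, 0.0, -0.4]
grip_width: 0.557
```

Call:
{"fn": "send_rows", "kwargs": {"deltas": [{"delta_pos": [0.3, 0.15, 0], "angular": [0, 0, -0.05], "gripper": 0.55}, {"delta_pos": [0.647, 0.299, 0.1], "angular": [0, 0, -0.1], "gripper": 0.55}, {"delta_pos": [0.647, 0.299, 0.1867], "angular": [0, 0, -0.15], "gripper": 0.55}, {"delta_pos": [0.647, 0.299, 0.1867], "angular": [0, 0, -0.1917], "gripper": 0.55}, {"delta_pos": [0.647, 0.299, 0.1867], "angular": [0, 0, -0.1917], "gripper": 0.55}, {"delta_pos": [0.647, 0.299, 0.1867], "angular": [0, 0, -0.1917], "gripper": 0.55}]}}

```text
time: 1.65
tcp_pos: [0.5509, 0.217, 0.1346]
eef_rot: [-3.141, -0.0, 0.14]
force: [-0.3, 0.0, 1.4]
grip_width: 0.553
```

```bash
cat > snap.py <<'E'
from cell import ctrl, optics
import cv2,sys,numpy as np
i=sys.argv[1]; 
s=ctrl.sense(); print("t",s["time"],s["tcp_pos"].round(4),s["eef_rot"].round(4),"F",s["force"].round(2),"T",s["wrist_torque"].round(3),s["grip_width"].round(3))
for n in sys.argv[2:]:
    c=optics.calibration(n); im,d=optics.camera(n); cv2.imwrite(f"pics/{n}{i}.png",im)
    np.savez(f"{n}{i}.npz",im=im,d=d,K=c["camera_matrix"],R=c["R"],t=c["t"])
E
python3 snap.py 1 wrist
```

```text
Traceback (most recent call last):
  File "snap.py", line 4, in <module>
    s=ctrl.sense(); print("t",s["time"],s["tcp_pos"].round(4),s["eef_rot"].round(4),"F",s["force"].round(2),"T",s["wrist_torque"].round(3),s["grip_width"].round(3))
                                                                                                                                           ^^^^^^^^^^^^^^^^^^^^^
AttributeError: 'float' object has no attribute 'round'
```

```bash
sed -i 's/s\["grip_width"\].round(3)/round(s["grip_width"],3)/' snap.py; python3 snap.py 1 wrist
```

```text
t 1.65 [0.5509 0.217  0.1346] [-3.1415e+00 -2.0000e-04  1.3980e-01] F [-0.35  0.01  1.35] T [-0.013 -0.016 -0.024] 0.553
```

View pics/wrist1.png

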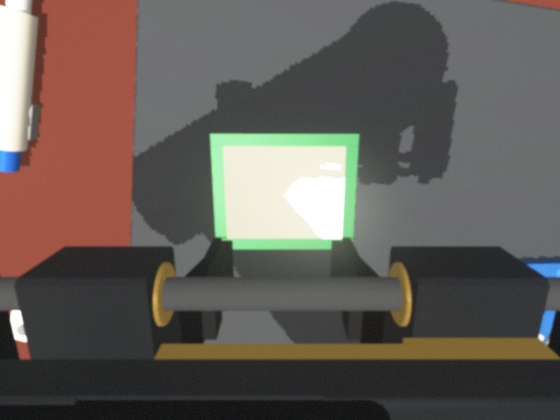

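Run:
```python
from h import *
z=load("wrist",1); im=z["im"]; hsv=cv2.cvtColor(im,cv2.COLOR_BGR2HSV)
g=cv2.inRange(hsv,(45,100,60),(80,255,255)); 
pts=np.argwhere(g>0)[:,::-1]
print(g.sum()/255, -z["R"].T@z["t"])
# edges: top, left,right rows
h=.032
def fitline(P): 
    P=np.array(P,np.float32); vx,vy,x,y=cv2.fitLine(P,cv2.DIST_HUBER,0,.01,.01).ravel(); return np.array([vx,vy]),np.array([x,y])
top=[ray(z,u,np.argmax(g[:,u]>0)-.5,h)[:2] for u in range(222,350)]
L=[ray(z,np.argmax(g[v]>0)-.5,v,h)[:2] for v in range(145,225)]
Rr=[ray(z,559-np.argmax(g[v,::-1]>0)+.5,v,h)[:2] for v in range(145,225)]
for n,P in (("top",top),("L",L),("R",Rr)):
    d,p=fitline(P); print(n,np.degrees(np.arctan2(d[1],d[0])),p)
dt,pt=fitline(top);dl,pl=fitline(L);dr,pr=fitline(Rr)
def X(a,b,c,d): 
    s=np.linalg.solve(np.array([b,-d]).T,c-a); return a+s[0]*b
c1=X(pt,dt,pl,dl);c2=X(pt,dt,pr,dr); print(c1,c2,np.linalg.norm(c1-c2))
e=(c2-c1)/np.linalg.norm(c2-c1); n=np.array([e[1],-e[0]])
if n[0]>0:n=-n
print("centre",(c1+c2)/2+.05*n, "ang",np.degrees(np.arctan2(e[1],e[0])))
```

```text
712.0 [0.62488418 0.22831142 0.32579297]
top 38.05529 [0.6234587  0.20174712]
L -75.42157 [0.54561585 0.3134879 ]
R 86.62504 [0.581184   0.08962932]
[0.5829291  0.17001887] [0.58606976 0.17247756] 0.0039886194
centre [0.5536781  0.21061882] ang 38.05566
```

```bash
cat > plate.py <<'E'
from h import *
import sys
z=load("wrist",sys.argv[1]); im=z["im"].astype(int); h=.032
print(im[190,217],im[140,280])
g=((im[:,:,1]-np.maximum(im[:,:,0],im[:,:,2]))>25).astype(np.uint8)*255
n,l,st,c=cv2.connectedComponentsWithStats(g); i=1+np.argmax(st[1:,4]); g=(l==i).astype(np.uint8)*255
x,y,w,hh=st[i,:4]; print(st[i])
def fitline(P): 
    P=np.array(P,np.float32); vx,vy,a,b=cv2.fitLine(P,cv2.DIST_HUBER,0,.001,.001).ravel(); return np.array([vx,vy]),np.array([a,b])
top=[ray(z,u,np.argmax(g[:,u]>0)-.5,h)[:2] for u in range(x+10,x+w-10)]
L=[ray(z,np.argmax(g[v]>0)-.5,v,h)[:2] for v in range(y+10,y+hh-25)]
Rr=[ray(z,559-np.argmax(g[v,::-1]>0)+.5,v,h)[:2] for v in range(y+10,y+hh-25)]
for nn,P in (("top",top),("L",L),("R",Rr)):
    d,p=fitline(P); print(nn,np.degrees(np.arctan2(d[1],d[0])))
dt,pt=fitline(top);dl,pl=fitline(L);dr,pr=fitline(Rr)
def X(a,b,c,d): 
    s=np.linalg.solve(np.array([b,-d]).T,c-a); return a+s[0]*b
c1=X(pt,dt,pl,dl);c2=X(pt,dt,pr,dr); print(c1,c2,"len",np.linalg.norm(c1-c2))
e=(c2-c1)/np.linalg.norm(c2-c1); n=np.array([e[1],-e[0]])
if n[0]>0:n=-n
print("centre",(c1+c2)/2+.05*n, "ang",np.degrees(np.arctan2(e[1],e[0])))
E
python3 plate.py 1
```

```text
[187 247 177] [174 241 160]
[ 209  133  151  117 5483]
top -82.039604
L 7.9480305
R 7.960551
[0.5933898 0.2829907] [0.6101894  0.16285317] len 0.121306434
centre [0.55227137 0.2159975 ] ang -82.0396
```

Call:
{"fn": "send_rows", "kwargs": {"deltas": [{"delta_pos": [0.008, 0.007, 0.3], "angular": [0, 0, 0], "gripper": 0.45}, {"delta_pos": [0.008, 0.007, 0.5], "angular": [0, 0, 0], "gripper": 0.45}, {"delta_pos": [0.008, 0.007, 0.6], "angular": [0, 0, 0], "gripper": 0.45}, {"delta_pos": [0.008, 0.007, 0.63], "angular": [0, 0, 0], "gripper": 0.45}, {"delta_pos": [0.008, 0.007, 0.63], "angular": [0, 0, 0], "gripper": 0.45}, {"delta_pos": [0.008, 0.007, 0.63], "angular": [0, 0, 0], "gripper": 0.45}, {"delta_pos": [0.008, 0.007, 0.63], "angular": [0, 0, 0], "gripper": 0.45}]}}

```text
time: 2.58
tcp_pos: [0.5527, 0.2162, 0.041]
eef_rot: [-3.141, -0.002, 0.141]
force: [-0.6, -0.2, -0.4]
grip_width: 0.45
```

```bash
python3 snap.py 2 wrist side
```

```text
t 2.575 [0.5527 0.2162 0.041 ] [-3.1408e+00 -1.6000e-03  1.4140e-01] F [-0.61 -0.25 -0.44] T [-0.082  0.019  0.054] 0.45
```

View pics/wrist2.png

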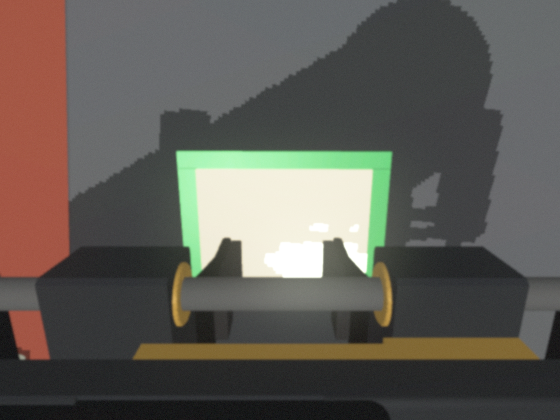

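Call:
{"fn": "send_rows", "kwargs": {"deltas": [{"delta_pos": [0, 0, 0.02], "angular": [0, 0, 0], "gripper": 0.45}, {"delta_pos": [0, 0, 0.033], "angular": [0, 0, 0], "gripper": 0.45}, {"delta_pos": [0, 0, 0.033], "angular": [0, 0, 0], "gripper": 0.45}]}}

```text
time: 3.05
tcp_pos: [0.552, 0.2158, 0.0347]
eef_rot: [3.141, 0.001, 0.141]
force: [0.5, 0.6, 0.2]
grip_width: 0.448
```

Call:
{"fn": "send_rows", "kwargs": {"deltas": [{"delta_pos": [0, 0, 0.007], "angular": [0, 0, 0], "gripper": 0.45}, {"delta_pos": [0, 0, 0.007], "angular": [0, 0, 0], "gripper": 0.45}]}}

```text
time: 3.3
tcp_pos: [0.5522, 0.2159, 0.0339]
eef_rot: [3.142, 0.0, 0.141]
force: [-0.0, 0.5, -0.8]
grip_width: 0.451
```

Call:
{"fn": "send_rows", "kwargs": {"deltas": [{"delta_pos": [0, 0, 0.005], "angular": [0, 0, 0], "gripper": 0.45}, {"delta_pos": [0, 0, 0.005], "angular": [0, 0, 0], "gripper": 0.45}]}}

```text
time: 3.55
tcp_pos: [0.5522, 0.2159, 0.0333]
eef_rot: [3.142, 0.0, 0.141]
force: [0.3, 0.5, 0.2]
grip_width: 0.449
```

Call:
{"fn": "send_rows", "kwargs": {"deltas": [{"delta_pos": [0, 0, 0.004], "angular": [0, 0, 0], "gripper": 0.45}, {"delta_pos": [0, 0, 0.004], "angular": [0, 0, 0], "gripper": 0.45}]}}

```text
time: 3.8
tcp_pos: [0.5522, 0.2159, 0.0326]
eef_rot: [3.142, 0.0, 0.141]
force: [-0.2, -0.1, -0.0]
grip_width: 0.451
```

Call:
{"fn": "send_rows", "kwargs": {"deltas": [{"delta_pos": [0, 0, 0.004], "angular": [0, 0, 0], "gripper": 0.45}, {"delta_pos": [0, 0, 0.004], "angular": [0, 0, 0], "gripper": 0.45}]}}

```text
time: 4.05
tcp_pos: [0.5522, 0.2159, 0.032]
eef_rot: [3.142, 0.0, 0.142]
force: [-0.3, 0.7, -0.2]
grip_width: 0.448
```

Call:
{"fn": "send_rows", "kwargs": {"deltas": [{"delta_pos": [0, 0, 0.004], "angular": [0, 0, 0], "gripper": 0.45}, {"delta_pos": [0, 0, 0.004], "angular": [0, 0, 0], "gripper": 0.45}]}}

```text
time: 4.3
tcp_pos: [0.5522, 0.2159, 0.0315]
eef_rot: [3.142, 0.0, 0.141]
force: [0.6, 0.9, -0.3]
grip_width: 0.451
```

Call:
{"fn": "send_rows", "kwargs": {"deltas": [{"delta_pos": [0, 0, 0.003], "angular": [0, 0, 0], "gripper": 0.45}, {"delta_pos": [0, 0, 0.003], "angular": [0, 0, 0], "gripper": 0.45}]}}

```text
time: 4.55
tcp_pos: [0.5522, 0.2159, 0.031]
eef_rot: [3.142, 0.0, 0.141]
force: [-1.3, 0.6, 0.2]
grip_width: 0.452
```

Call:
{"fn": "send_rows", "kwargs": {"deltas": [{"delta_pos": [0, 0, 0.003], "angular": [0, 0, 0], "gripper": 0.45}, {"delta_pos": [0, 0, 0.003], "angular": [0, 0, 0], "gripper": 0.45}]}}

```text
time: 4.8
tcp_pos: [0.5522, 0.2159, 0.0306]
eef_rot: [3.142, 0.0, 0.141]
force: [-0.1, 0.1, -0.4]
grip_width: 0.452
```

Call:
{"fn": "send_rows", "kwargs": {"deltas": [{"delta_pos": [0, 0, 0.003], "angular": [0, 0, 0], "gripper": 0.45}, {"delta_pos": [0, 0, 0.003], "angular": [0, 0, 0], "gripper": 0.45}]}}

```text
time: 5.05
tcp_pos: [0.5522, 0.2159, 0.0301]
eef_rot: [3.142, 0.0, 0.141]
force: [-0.0, 0.3, -0.6]
grip_width: 0.454
```

Call:
{"fn": "send_rows", "kwargs": {"deltas": [{"delta_pos": [0, 0, 0.003], "angular": [0, 0, 0], "gripper": 0.45}, {"delta_pos": [0, 0, 0.003], "angular": [0, 0, 0], "gripper": 0.45}]}}

```text
time: 5.3
tcp_pos: [0.5522, 0.2159, 0.0296]
eef_rot: [3.142, 0.0, 0.141]
force: [-0.2, -0.2, -0.0]
grip_width: 0.453
```

Call:
{"fn": "send_rows", "kwargs": {"deltas": [{"delta_pos": [0, 0, 0.004], "angular": [0, 0, 0], "gripper": 0.45}, {"delta_pos": [0, 0, 0.004], "angular": [0, 0, 0], "gripper": 0.45}]}}

```text
time: 5.55
tcp_pos: [0.5522, 0.2159, 0.029]
eef_rot: [3.142, 0.0, 0.141]
force: [-0.4, -0.2, 0.1]
grip_width: 0.444
```

Call:
{"fn": "send_rows", "kwargs": {"deltas": [{"delta_pos": [0, 0, 0.004], "angular": [0, 0, 0], "gripper": 0.45}, {"delta_pos": [0, 0, 0.004], "angular": [0, 0, 0], "gripper": 0.45}]}}

```text
time: 5.8
tcp_pos: [0.5522, 0.2159, 0.0284]
eef_rot: [3.142, 0.0, 0.141]
force: [0.3, -0.3, 0.4]
grip_width: 0.45
```

Run:
```python
from h import *
from cell import ctrl
print(ctrl.sense())
z=load("top")
K,R,t=z["K"],z["R"],z["t"]
for n in ("top","side"):
  z=load(n);K,R,t=z["K"],z["R"],z["t"]
  import itertools
  def med(us,vs):
    P=[dep(z,u,v) for u in us for v in vs if z["d"][v,u]>0]; return np.median(P,0).round(4)
  if n=="top": print(med(range(260,300),range(160,240)),med(range(325,350),range(185,205)),"plate",med(range(225,242),range(192,208)),"bench",med(range(230,400),range(258,280)))
  else: print(med(range(260,280),range(200,225)),"plate",med(range(272,282),range(176,186)),"bench",med(range(200,220),range(260,320)))
```

```text
{'time': 5.8, 'joints': array([ 6.45587429e-01,  4.93669656e-01, -2.74723025e-01, -3.09878021e-05,
       -8.02498813e-01,  1.06663988e+00]), 'qvel': array([ 0.00170008,  0.00013456, -0.00060052, -0.00066915,  0.00103559,
        0.00011953]), 'joint_torque': array([ 2.13840947e-03, -4.01860356e+01,  1.45794305e+01,  3.20906706e+00,
        8.68933951e-02,  1.97951658e-05]), 'tcp_pos': array([0.55217404, 0.21587928, 0.02844257]), 'eef_rot': array([3.14156619e+00, 9.40898935e-05, 1.41409442e-01]), 'force': array([ 0.33275624, -0.32990666,  0.41548   ]), 'wrist_torque': array([-0.02464915,  0.03902525,  0.0454089 ]), 'grip_width': 0.44970208181501986}
[0.5479 0.0679 0.0283] [ 0.5604 -0.1152  0.0281] plate [0.5508 0.2156 0.0325] bench [ 3.298e-01 -3.850e-02 -2.000e-04]
[0.484  0.083  0.0275] plate [0.5526 0.2214 0.031 ] bench [ 0.2232 -0.144  -0.0011]
```

Call:
{"fn": "send_rows", "kwargs": {"deltas": [{"delta_pos": [0, 0, 0.005], "angular": [0, 0, 0], "gripper": 0.45}, {"delta_pos": [0, 0, 0.005], "angular": [0, 0, 0], "gripper": 0.45}]}}

```text
time: 6.05
tcp_pos: [0.5522, 0.2159, 0.0277]
eef_rot: [3.142, 0.0, 0.141]
force: [0.5, 0.2, 1.0]
grip_width: 0.449
```

Call:
{"fn": "send_rows", "kwargs": {"deltas": [{"delta_pos": [0, 0, 0.005], "angular": [0, 0, 0], "gripper": 0.45}, {"delta_pos": [0, 0, 0.005], "angular": [0, 0, 0], "gripper": 0.45}]}}

```text
time: 6.3
tcp_pos: [0.5522, 0.2159, 0.0269]
eef_rot: [3.142, 0.0, 0.141]
force: [0.2, 0.2, 0.4]
grip_width: 0.451
```

```bash
python3 snap.py 3 wrist side
python3 - <<'E'
import cv2
im=cv2.imread("pics/side3.png"); cv2.imwrite("pics/side3c.png",cv2.resize(im[120:230,210:350],None,fx=5,fy=5,interpolation=cv2.INTER_CUBIC))
im=cv2.imread("pics/wrist3.png"); cv2.imwrite("pics/wrist3c.png",cv2.resize(im[140:360,150:420],None,fx=2.7,fy=2.7,interpolation=cv2.INTER_CUBIC))
E
```

```text
t 6.3 [0.5522 0.2159 0.0269] [3.1415e+00 2.0000e-04 1.4140e-01] F [0.2  0.18 0.36] T [-0.024 -0.003  0.042] 0.451
```

View pics/side3c.png

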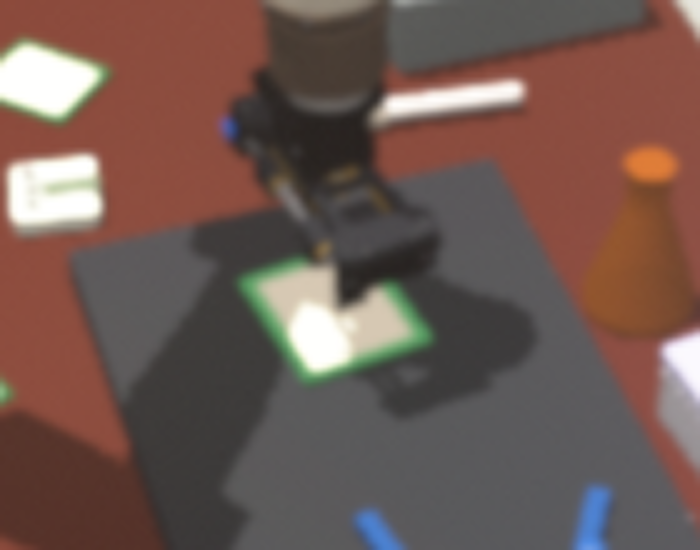

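View pics/wrist3c.png

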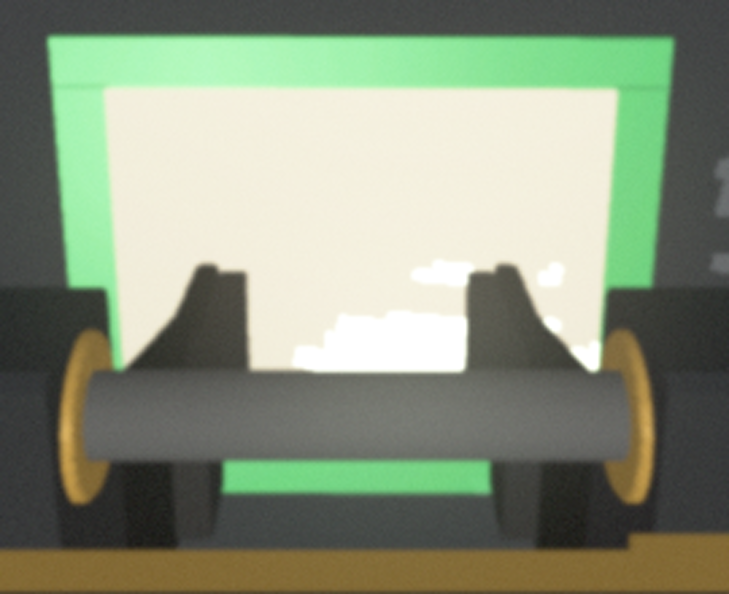

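Call:
{"fn": "send_rows", "kwargs": {"deltas": [{"delta_pos": [0, 0, 0.005], "angular": [0, 0, 0], "gripper": 0.45}, {"delta_pos": [0, 0, 0.005], "angular": [0, 0, 0], "gripper": 0.45}]}}

```text
time: 6.65
tcp_pos: [0.5521, 0.2159, 0.0262]
eef_rot: [3.142, 0.0, 0.141]
force: [0.1, -0.2, -0.4]
grip_width: 0.448
```

Call:
{"fn": "send_rows", "kwargs": {"deltas": [{"delta_pos": [0, 0, 0.005], "angular": [0, 0, 0], "gripper": 0.45}, {"delta_pos": [0, 0, 0.005], "angular": [0, 0, 0], "gripper": 0.45}]}}

```text
time: 6.9
tcp_pos: [0.5522, 0.2158, 0.0254]
eef_rot: [3.142, 0.0, 0.141]
force: [-0.4, 0.4, -0.8]
grip_width: 0.449
```

Call:
{"fn": "send_rows", "kwargs": {"deltas": [{"delta_pos": [0, 0, 0.005], "angular": [0, 0, 0], "gripper": 0.45}, {"delta_pos": [0, 0, 0.005], "angular": [0, 0, 0], "gripper": 0.45}]}}

```text
time: 7.15
tcp_pos: [0.5522, 0.2159, 0.0247]
eef_rot: [3.142, 0.0, 0.141]
force: [0.2, 0.3, 0.2]
grip_width: 0.451
```

Call:
{"fn": "send_rows", "kwargs": {"deltas": [{"delta_pos": [0, 0, 0.004], "angular": [0, 0, 0], "gripper": 0.45}, {"delta_pos": [0, 0, 0.004], "angular": [0, 0, 0], "gripper": 0.45}]}}

```text
time: 7.4
tcp_pos: [0.5522, 0.2159, 0.0241]
eef_rot: [3.142, 0.0, 0.141]
force: [-0.5, -0.4, -0.4]
grip_width: 0.456
```

Call:
{"fn": "send_rows", "kwargs": {"deltas": [{"delta_pos": [0, 0, 0.004], "angular": [0, 0, 0], "gripper": 0.45}, {"delta_pos": [0, 0, 0.004], "angular": [0, 0, 0], "gripper": 0.45}]}}

```text
time: 7.65
tcp_pos: [0.5522, 0.2159, 0.0235]
eef_rot: [3.142, 0.0, 0.141]
force: [0.2, -0.8, -0.1]
grip_width: 0.451
```

Call:
{"fn": "send_rows", "kwargs": {"deltas": [{"delta_pos": [0, 0, 0.004], "angular": [0, 0, 0], "gripper": 0.45}, {"delta_pos": [0, 0, 0.004], "angular": [0, 0, 0], "gripper": 0.45}]}}

```text
time: 7.9
tcp_pos: [0.5522, 0.2159, 0.0229]
eef_rot: [3.142, 0.0, 0.141]
force: [0.5, 0.8, -0.0]
grip_width: 0.449
```

Call:
{"fn": "send_rows", "kwargs": {"deltas": [{"delta_pos": [0, 0, 0.004], "angular": [0, 0, 0], "gripper": 0.45}, {"delta_pos": [0, 0, 0.004], "angular": [0, 0, 0], "gripper": 0.45}]}}

```text
time: 8.15
tcp_pos: [0.5522, 0.2159, 0.0223]
eef_rot: [3.142, 0.0, 0.141]
force: [-0.3, -0.1, -0.0]
grip_width: 0.451
```

```bash
python3 snap.py 4 wrist
python3 - <<'E'
from h import *
z=load("wrist",4)
im=z["im"]; cv2.imwrite("pics/wrist4c.png",cv2.resize(im[200:300,170:400],None,fx=3.4,fy=3.4,interpolation=cv2.INTER_CUBIC))
for u in (226,230,234,238,325,329,333,337):
  for v in (230,236,239,241,244,250): print((u,v),dep(z,u,v).round(4),end=" ")
  print()
print(dep(z,280,200),dep(z,280,160),dep(z,280,140))
E
```

```text
t 8.15 [0.5522 0.2159 0.0223] [3.1415e+00 1.0000e-04 1.4140e-01] F [-0.31 -0.06 -0.03] T [-0.064 -0.031  0.063] 0.451
(226, 230) [0.5569 0.2474 0.0322] (226, 236) [0.5532 0.2472 0.0314] (226, 239) [0.5605 0.2446 0.0533] (226, 241) [0.5602 0.2443 0.0551] (226, 244) [0.5603 0.2438 0.0588] (226, 250) [0.5608 0.2427 0.0667] 
(230, 230) [0.557  0.2454 0.0316] (230, 236) [0.5537 0.245  0.0318] (230, 239) [0.5611 0.2427 0.0542] (230, 241) [0.5605 0.2425 0.0552] (230, 244) [0.5592 0.2423 0.0557] (230, 250) [0.559  0.2414 0.0621] 
(234, 230) [0.5567 0.2434 0.0301] (234, 236) [0.5536 0.2429 0.0308] (234, 239) [0.552  0.2427 0.0313] (234, 241) [0.56   0.2407 0.0534] (234, 244) [0.5596 0.2404 0.056 ] (234, 250) [0.5596 0.2395 0.0629] 
(238, 230) [0.5575 0.2411 0.0313] (238, 236) [0.5544 0.2407 0.0323] (238, 239) [0.5524 0.2406 0.0314] (238, 241) [0.5598 0.239  0.0522] (238, 244) [0.5602 0.2385 0.0567] (238, 250) [0.5598 0.2377 0.0626] 
(325, 230) [0.5641 0.195  0.0316] (325, 236) [0.5605 0.1943 0.0311] (325, 239) [0.5591 0.1941 0.0317] (325, 241) [0.5656 0.1977 0.0521] (325, 244) [0.5654 0.1981 0.0557] (325, 250) [0.5652 0.1988 0.0624] 
(329, 230) [0.5644 0.1929 0.0317] (329, 236) [0.5608 0.1921 0.0309] (329, 239) [0.5591 0.1919 0.0311] (329, 241) [0.566  0.1958 0.0524] (329, 244) [0.5656 0.1961 0.0553] (329, 250) [0.5659 0.1973 0.0636] 
(333, 230) [0.5646 0.1907 0.0314] (333, 236) [0.5609 0.1899 0.0305] (333, 239) [0.5679 0.1945 0.0543] (333, 241) [0.5669 0.1943 0.0543] (333, 244) [0.5657 0.1942 0.0549] (333, 250) [0.5661 0.1954 0.0634] 
(337, 230) [0.5646 0.1884 0.0304] (337, 236) [0.5611 0.1877 0.0302] (337, 239) [0.5681 0.1926 0.0541] (337, 241) [0.568  0.1929 0.0563] (337, 244) [0.5683 0.1937 0.0611] (337, 250) [0.5679 0.1946 0.0674] 
[0.5768013  0.22110537 0.03008964] [0.59796895 0.22407097 0.03118354] [0.60762467 0.22543668 0.02802495]
```

View pics/wrist4c.png

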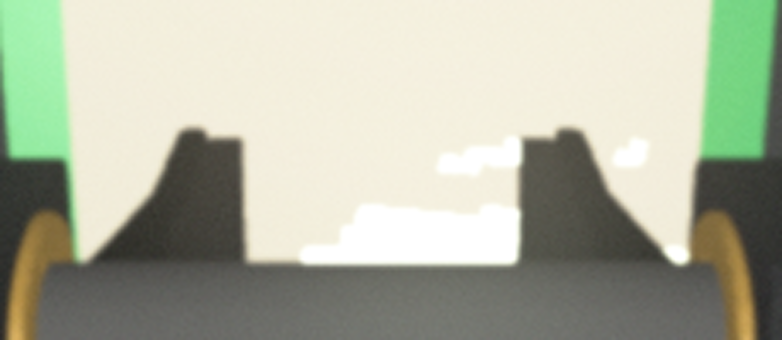

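Run:
```python
from h import *
s=load("side",3); w=load("wrist",4)
for z in (.027,.032,.04,.05,.06): print(z,"side",proj(s,[.556,.192,z]).round(1),"wrist edge",proj(w,[.5522+.0095+.0035,.192,z]).round(1),"wrist centre",proj(w,[.556,.192,z]).round(1))
im=s["im"]; cv2.imwrite("pics/side3d.png",cv2.resize(im[150:200,255:305],None,fx=12,fy=12,interpolation=cv2.INTER_CUBIC))
for v in range(168,188): print(v,[ (s["d"][v,u]).round(3) for u in range(276,290,2)],dep(s,280,v).round(3))
```

```text
0.027 side [279.9 186.5] wrist edge [329.7 226. ] wrist centre [326.8 241.5]
0.032 side [279.9 185.5] wrist edge [330.9 229.1] wrist centre [327.9 244.9]
0.04 side [279.9 183.9] wrist edge [333.  234.4] wrist centre [329.9 250.8]
0.05 side [279.8 181.8] wrist edge [335.9 241.7] wrist centre [332.5 258.9]
0.06 side [279.7 179.8] wrist edge [339.  249.8] wrist centre [335.4 267.9]
168 [np.float32(1.613), np.float32(1.609), np.float32(1.607), np.float32(1.602), np.float32(1.611), np.float32(1.607), np.float32(1.612)] [0.541 0.134 0.17 ]
169 [np.float32(1.608), np.float32(1.607), np.float32(1.602), np.float32(1.608), np.float32(1.608), np.float32(1.61), np.float32(1.599)] [0.539 0.129 0.171]
170 [np.float32(1.61), np.float32(1.603), np.float32(1.598), np.float32(1.607), np.float32(1.606), np.float32(1.606), np.float32(1.61)] [0.538 0.123 0.171]
171 [np.float32(1.616), np.float32(1.606), np.float32(1.601), np.float32(1.603), np.float32(1.605), np.float32(1.606), np.float32(1.611)] [0.538 0.123 0.167]
172 [np.float32(1.633), np.float32(1.598), np.float32(1.595), np.float32(1.601), np.float
[... 1720 characters left out ...]
p.float32(1.754), np.float32(1.754), np.float32(1.761)] [0.56  0.202 0.034]
184 [np.float32(1.754), np.float32(1.757), np.float32(1.76), np.float32(1.749), np.float32(1.755), np.float32(1.75), np.float32(1.749)] [0.56  0.204 0.027]
185 [np.float32(1.75), np.float32(1.757), np.float32(1.749), np.float32(1.76), np.float32(1.746), np.float32(1.748), np.float32(1.751)] [0.557 0.194 0.033]
186 [np.float32(1.746), np.float32(1.74), np.float32(1.747), np.float32(1.747), np.float32(1.74), np.float32(1.749), np.float32(1.752)] [0.556 0.19  0.031]
187 [np.float32(1.745), np.float32(1.74), np.float32(1.739), np.float32(1.748), np.float32(1.746), np.float32(1.743), np.float32(1.741)] [0.553 0.182 0.035]
```

View pics/side3d.png

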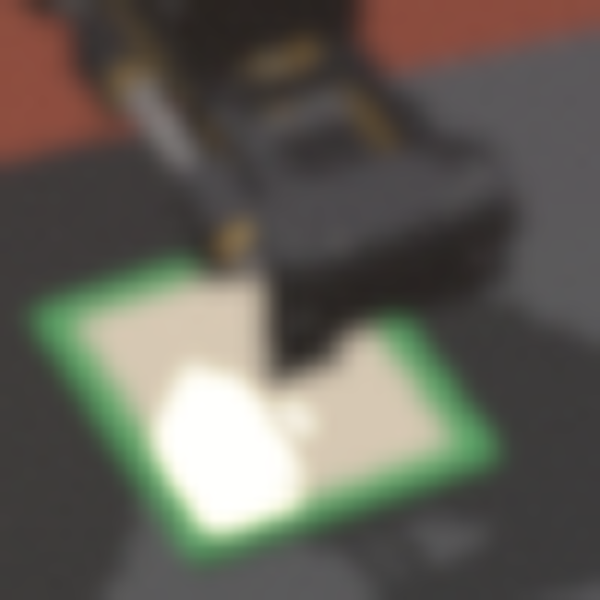

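The fingertips sit well above the TCP when part-open: both views put them near z 0.05. I'll raise the tool, shut the fingers so the TCP is the real tip, and press with those.

Call:
{"fn": "send_rows", "kwargs": {"deltas": [{"delta_pos": [0, 0, -0.267], "angular": [0, 0, 0], "gripper": 0.45}, {"delta_pos": [0, 0, -0.267], "angular": [0, 0, 0], "gripper": 0}, {"delta_pos": [0, 0, -0.267], "angular": [0, 0, 0], "gripper": 0}, {"delta_pos": [0, 0, -0.267], "angular": [0, 0, 0], "gripper": 0}, {"delta_pos": [0, 0, -0.267], "angular": [0, 0, 0], "gripper": 0}, {"delta_pos": [0, 0, -0.267], "angular": [0, 0, 0], "gripper": 0}]}}

```text
time: 8.95
tcp_pos: [0.552, 0.2158, 0.0619]
eef_rot: [3.141, 0.001, 0.141]
force: [-0.3, 0.2, -0.2]
grip_width: 0.022
```

```bash
python3 snap.py 5 wrist side
python3 - <<'E'
from h import *
z=load("wrist",5)
im=z["im"]; cv2.imwrite("pics/wrist5c.png",cv2.resize(im[140:300,170:400],None,fx=3.4,fy=3.4,interpolation=cv2.INTER_CUBIC))
for u in (270,276,282,288):
  for v in range(215,250,3): print((u,v),dep(z,u,v).round(3),end=" ")
  print()
s=load("side",5)["im"];cv2.imwrite("pics/side5d.png",cv2.resize(s[140:200,245:305],None,fx=10,fy=10,interpolation=cv2.INTER_CUBIC))
z=load("side",5)
for v in range(168,190): print(v,[dep(z,u,v).round(3).tolist() for u in (270,272,274,276)])
E
```

```text
t 8.95 [0.552  0.2158 0.0619] [3.1412e+00 9.0000e-04 1.4140e-01] F [-0.33  0.17 -0.22] T [-0.063 -0.012  0.021] 0.022
(270, 215) [0.555 0.225 0.031] (270, 218) [0.553 0.224 0.031] (270, 221) [0.551 0.224 0.03 ] (270, 224) [0.55  0.224 0.032] (270, 227) [0.547 0.224 0.032] (270, 230) [0.545 0.223 0.031] (270, 233) [0.543 0.223 0.032] (270, 236) [0.541 0.223 0.032] (270, 239) [0.539 0.222 0.032] (270, 242) [0.562 0.224 0.094] (270, 245) [0.561 0.224 0.096] (270, 248) [0.562 0.223 0.1  ] 
(276, 215) [0.556 0.221 0.032] (276, 218) [0.554 0.221 0.031] (276, 221) [0.552 0.22  0.031] (276, 224) [0.55  0.22  0.032] (276, 227) [0.548 0.22  0.032] (276, 230) [0.546 0.219 0.032] (276, 233) [0.544 0.219 0.032] (276, 236) [0.542 0.219 0.032] (276, 239) [0.54  0.219 0.032] (276, 242) [0.562 0.221 0.094] (276, 245) [0.562 0.221 0.097] (276, 248) [0.562 0.221 0.101] 
(282, 215) [0.556 0.217 0.031] (282, 218) [0.555 0.217 0.032] (282, 221) [0.552 0.216 0.031] (282, 224) [0.55  0.216 0.031] (282, 227) [0.549 0.216 0.032] (282, 230) [0.547 0.216 0.032] (282, 233) [0.544 0.215 0.031] (282, 236) [0.542 0
[... 1910 characters left out ...]
15, 0.033], [0.548, 0.215, 0.031]]
183 [[0.527, 0.219, 0.029], [0.533, 0.213, 0.032], [0.539, 0.21, 0.033], [0.546, 0.208, 0.032]]
184 [[0.525, 0.215, 0.028], [0.531, 0.208, 0.032], [0.538, 0.205, 0.033], [0.545, 0.205, 0.031]]
185 [[0.523, 0.206, 0.032], [0.529, 0.199, 0.036], [0.537, 0.201, 0.032], [0.545, 0.203, 0.027]]
186 [[0.52, 0.196, 0.037], [0.53, 0.204, 0.026], [0.535, 0.195, 0.033], [0.542, 0.196, 0.03]]
187 [[0.52, 0.197, 0.03], [0.528, 0.198, 0.028], [0.534, 0.194, 0.029], [0.54, 0.186, 0.035]]
188 [[0.518, 0.188, 0.035], [0.525, 0.188, 0.033], [0.533, 0.189, 0.03], [0.54, 0.189, 0.027]]
189 [[0.518, 0.188, 0.03], [0.524, 0.186, 0.03], [0.53, 0.18, 0.033], [0.537, 0.179, 0.032]]
```

View pics/wrist5c.png

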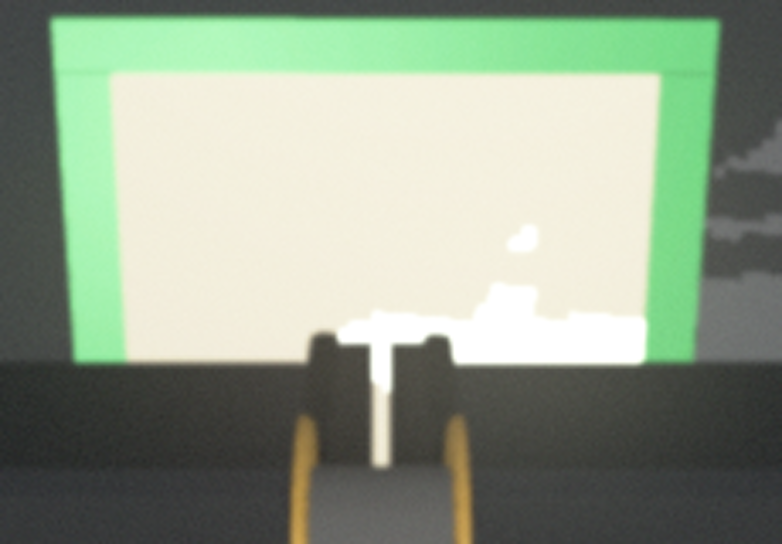

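View pics/side5d.png

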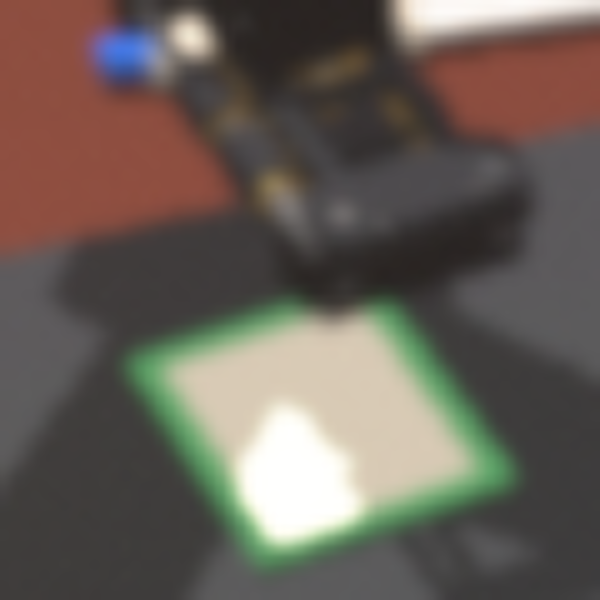

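Call:
{"fn": "send_rows", "kwargs": {"deltas": [{"delta_pos": [0, 0, 0.1], "angular": [0, 0, 0], "gripper": 0.45}, {"delta_pos": [0, 0, 0.2], "angular": [0, 0, 0], "gripper": 0.45}, {"delta_pos": [0, 0, 0.27], "angular": [0, 0, 0], "gripper": 0.45}, {"delta_pos": [0, 0, 0.3], "angular": [0, 0, 0], "gripper": 0.45}, {"delta_pos": [0, 0, 0.319], "angular": [0, 0, 0], "gripper": 0.45}, {"delta_pos": [0, 0, 0.319], "angular": [0, 0, 0], "gripper": 0.45}, {"delta_pos": [0, 0, 0.319], "angular": [0, 0, 0], "gripper": 0.45}]}}

```text
time: 9.93
tcp_pos: [0.5525, 0.2161, 0.015]
eef_rot: [-3.141, -0.001, 0.141]
force: [0.5, 0.2, -0.2]
grip_width: 0.446
```

```bash
python3 snap.py 6 wrist side
python3 - <<'E'
from h import *
z=load("wrist",6)
for u in (234,238,325,329):
  for v in range(236,246,2): print((u,v),dep(z,u,v).round(3),end=" ")
  print()
s=load("side",6)["im"];cv2.imwrite("pics/side6d.png",cv2.resize(s[140:200,245:305],None,fx=10,fy=10,interpolation=cv2.INTER_CUBIC))
E
```

```text
t 9.925 [0.5525 0.2161 0.015 ] [-3.1412e+00 -9.0000e-04  1.4150e-01] F [ 0.55  0.18 -0.23] T [ 0.001 -0.029  0.07 ] 0.446
(234, 236) [0.557 0.243 0.031] (234, 238) [0.556 0.242 0.031] (234, 240) [0.56  0.241 0.043] (234, 242) [0.56  0.241 0.045] (234, 244) [0.56  0.241 0.049] 
(238, 236) [0.557 0.24  0.031] (238, 238) [0.556 0.24  0.032] (238, 240) [0.56  0.239 0.044] (238, 242) [0.56  0.239 0.046] (238, 244) [0.56  0.239 0.048] 
(325, 236) [0.563 0.196 0.031] (325, 238) [0.563 0.196 0.032] (325, 240) [0.566 0.198 0.043] (325, 242) [0.566 0.198 0.047] (325, 244) [0.566 0.198 0.048] 
(329, 236) [0.564 0.194 0.031] (329, 238) [0.563 0.194 0.032] (329, 240) [0.567 0.196 0.045] (329, 242) [0.566 0.196 0.046] (329, 244) [0.566 0.197 0.049]
```

View pics/side6d.png

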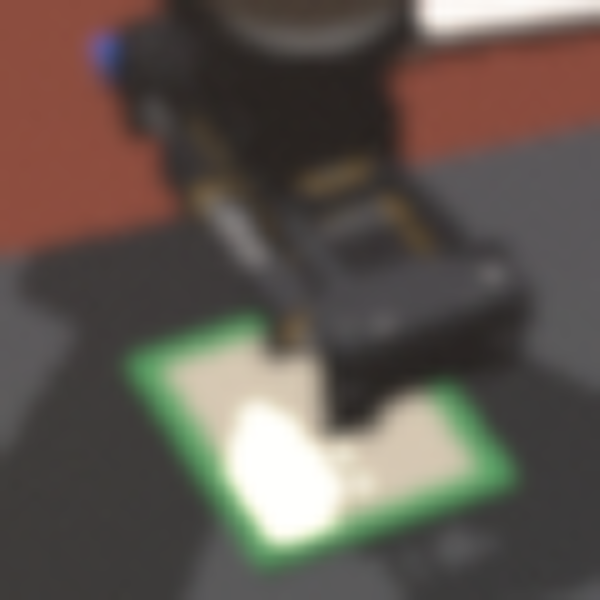

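Call:
{"fn": "send_rows", "kwargs": {"deltas": [{"delta_pos": [0, 0, 0.02], "angular": [0, 0, 0], "gripper": 0.45}, {"delta_pos": [0, 0, 0.04], "angular": [0, 0, 0], "gripper": 0.45}, {"delta_pos": [0, 0, 0.04], "angular": [0, 0, 0], "gripper": 0.45}]}}

```text
time: 10.4
tcp_pos: [0.5519, 0.2157, 0.0081]
eef_rot: [3.141, 0.001, 0.141]
force: [-0.1, 0.4, 0.7]
grip_width: 0.45
```

Call:
{"fn": "send_rows", "kwargs": {"deltas": [{"delta_pos": [0, 0, 0.005], "angular": [0, 0, 0], "gripper": 0.45}, {"delta_pos": [0, 0, 0.005], "angular": [0, 0, 0], "gripper": 0.45}]}}

```text
time: 10.65
tcp_pos: [0.5522, 0.2159, 0.0078]
eef_rot: [3.142, -0.0, 0.141]
force: [-0.1, 0.8, -0.7]
grip_width: 0.451
```

Call:
{"fn": "send_rows", "kwargs": {"deltas": [{"delta_pos": [0, 0, 0.004], "angular": [0, 0, 0], "gripper": 0.45}, {"delta_pos": [0, 0, 0.004], "angular": [0, 0, 0], "gripper": 0.45}]}}

```text
time: 10.9
tcp_pos: [0.5522, 0.2159, 0.0072]
eef_rot: [-3.142, 0.0, 0.141]
force: [0.7, -0.3, 0.6]
grip_width: 0.451
```

Call:
{"fn": "send_rows", "kwargs": {"deltas": [{"delta_pos": [0, 0, 0.004], "angular": [0, 0, 0], "gripper": 0.45}, {"delta_pos": [0, 0, 0.004], "angular": [0, 0, 0], "gripper": 0.45}]}}

```text
time: 11.15
tcp_pos: [0.5522, 0.2159, 0.0066]
eef_rot: [3.142, 0.0, 0.141]
force: [-0.4, 0.2, -0.2]
grip_width: 0.45
```

Call:
{"fn": "send_rows", "kwargs": {"deltas": [{"delta_pos": [0, 0, 0.004], "angular": [0, 0, 0], "gripper": 0.45}, {"delta_pos": [0, 0, 0.004], "angular": [0, 0, 0], "gripper": 0.45}]}}

```text
time: 11.4
tcp_pos: [0.5522, 0.2159, 0.0059]
eef_rot: [3.142, 0.0, 0.141]
force: [-0.4, 0.7, -0.3]
grip_width: 0.451
```

Call:
{"fn": "send_rows", "kwargs": {"deltas": [{"delta_pos": [0, 0, 0.004], "angular": [0, 0, 0], "gripper": 0.45}, {"delta_pos": [0, 0, 0.004], "angular": [0, 0, 0], "gripper": 0.45}]}}

```text
time: 11.65
tcp_pos: [0.5522, 0.2159, 0.0053]
eef_rot: [3.141, 0.0, 0.142]
force: [0.7, 0.1, 0.2]
grip_width: 0.451
```

Call:
{"fn": "send_rows", "kwargs": {"deltas": [{"delta_pos": [0, 0, 0.003], "angular": [0, 0, 0], "gripper": 0.45}, {"delta_pos": [0, 0, 0.003], "angular": [0, 0, 0], "gripper": 0.45}]}}

```text
time: 11.9
tcp_pos: [0.5522, 0.2159, 0.0049]
eef_rot: [3.142, 0.0, 0.141]
force: [0.8, 0.1, 0.3]
grip_width: 0.45
```

Call:
{"fn": "send_rows", "kwargs": {"deltas": [{"delta_pos": [0, 0, 0.003], "angular": [0, 0, 0], "gripper": 0.45}, {"delta_pos": [0, 0, 0.003], "angular": [0, 0, 0], "gripper": 0.45}]}}

```text
time: 12.15
tcp_pos: [0.5522, 0.2159, 0.0045]
eef_rot: [-3.142, 0.0, 0.141]
force: [-0.2, 0.6, -0.8]
grip_width: 0.455
```

Call:
{"fn": "send_rows", "kwargs": {"deltas": [{"delta_pos": [0, 0, 0.003], "angular": [0, 0, 0], "gripper": 0.45}, {"delta_pos": [0, 0, 0.003], "angular": [0, 0, 0], "gripper": 0.45}]}}

```text
time: 12.4
tcp_pos: [0.5522, 0.2159, 0.004]
eef_rot: [3.142, 0.0, 0.141]
force: [0.0, 1.2, -0.0]
grip_width: 0.452
```

Call:
{"fn": "send_rows", "kwargs": {"deltas": [{"delta_pos": [0, 0, 0.003], "angular": [0, 0, 0], "gripper": 0.45}, {"delta_pos": [0, 0, 0.003], "angular": [0, 0, 0], "gripper": 0.45}]}}

```text
time: 12.65
tcp_pos: [0.5522, 0.2159, 0.0036]
eef_rot: [3.142, 0.0, 0.141]
force: [-0.4, -0.4, -0.3]
grip_width: 0.455
```

Call:
{"fn": "send_rows", "kwargs": {"deltas": [{"delta_pos": [0, 0, 0.003], "angular": [0, 0, 0], "gripper": 0.45}, {"delta_pos": [0, 0, 0.003], "angular": [0, 0, 0], "gripper": 0.45}]}}

```text
time: 12.9
tcp_pos: [0.5522, 0.2159, 0.0031]
eef_rot: [3.142, 0.0, 0.141]
force: [0.3, 0.1, -0.2]
grip_width: 0.451
```

Call:
{"fn": "send_rows", "kwargs": {"deltas": [{"delta_pos": [0, 0, 0.003], "angular": [0, 0, 0], "gripper": 0.45}, {"delta_pos": [0, 0, 0.003], "angular": [0, 0, 0], "gripper": 0.45}]}}

```text
time: 13.15
tcp_pos: [0.5523, 0.2159, 0.0029]
eef_rot: [-3.142, -0.0, 0.142]
force: [-0.4, 0.8, 1.8]
grip_width: 0.451
```

```bash
python3 snap.py 7 wrist
python3 - <<'E'
from h import *
z=load("wrist",7)
for u in (234,238,325,329):
  for v in range(236,248,2): print((u,v),dep(z,u,v).round(3),end=" ")
  print()
cv2.imwrite("pics/wrist7c.png",cv2.resize(z["im"][150:300,170:400],None,fx=3.4,fy=3.4,interpolation=cv2.INTER_CUBIC))
E
```

```text
t 13.15 [0.5523 0.2159 0.0029] [-3.1416e+00 -2.0000e-04  1.4150e-01] F [-0.37  0.83  1.81] T [-0.048  0.11   0.029] 0.451
(234, 236) [0.562 0.241 0.032] (234, 238) [0.561 0.241 0.031] (234, 240) [0.56  0.241 0.032] (234, 242) [0.56  0.241 0.034] (234, 244) [0.56  0.24  0.037] (234, 246) [0.559 0.24  0.038] 
(238, 236) [0.562 0.239 0.031] (238, 238) [0.561 0.239 0.031] (238, 240) [0.56  0.239 0.032] (238, 242) [0.56  0.239 0.034] (238, 244) [0.56  0.239 0.037] (238, 246) [0.56  0.238 0.039] 
(325, 236) [0.568 0.198 0.031] (325, 238) [0.567 0.198 0.032] (325, 240) [0.566 0.198 0.032] (325, 242) [0.566 0.198 0.035] (325, 244) [0.565 0.198 0.036] (325, 246) [0.566 0.199 0.04 ] 
(329, 236) [0.568 0.196 0.031] (329, 238) [0.567 0.196 0.031] (329, 240) [0.566 0.196 0.032] (329, 242) [0.566 0.196 0.033] (329, 244) [0.566 0.196 0.037] (329, 246) [0.566 0.197 0.04 ]
```

View pics/wrist7c.png

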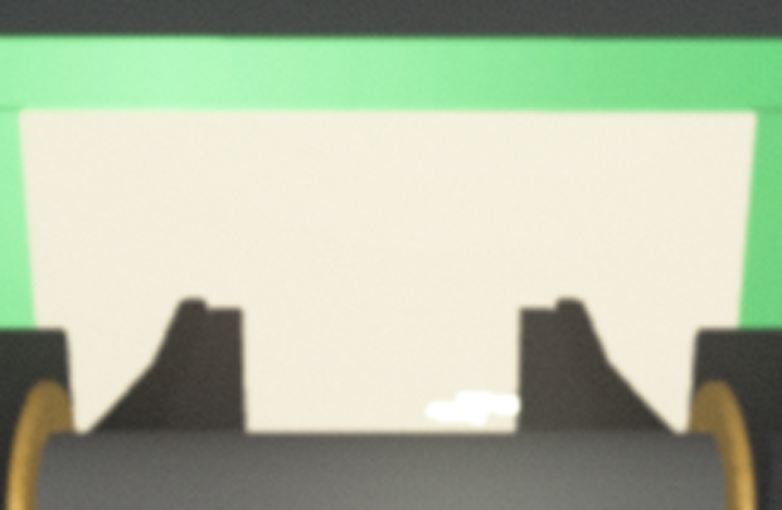

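Call:
{"fn": "send_rows", "kwargs": {"deltas": [{"delta_pos": [0, 0, 0.002], "angular": [0, 0, 0], "gripper": 0.45}, {"delta_pos": [0, 0, 0.002], "angular": [0, 0, 0], "gripper": 0.45}]}}

```text
time: 13.45
tcp_pos: [0.5524, 0.216, 0.0029]
eef_rot: [-3.141, -0.001, 0.142]
force: [-1.4, -0.3, 5.3]
grip_width: 0.45
```

Call:
{"fn": "send_rows", "kwargs": {"deltas": [{"delta_pos": [0, 0, 0.002], "angular": [0, 0, 0], "gripper": 0.45}, {"delta_pos": [0, 0, 0.002], "angular": [0, 0, 0], "gripper": 0.45}]}}

```text
time: 13.7
tcp_pos: [0.5526, 0.2161, 0.0029]
eef_rot: [-3.141, -0.001, 0.142]
force: [-0.7, -0.5, 5.8]
grip_width: 0.451
```

Call:
{"fn": "send_rows", "kwargs": {"deltas": [{"delta_pos": [0, 0, 0.0015], "angular": [0, 0, 0], "gripper": 0.45}, {"delta_pos": [0.01, 0.047, 0.0015], "angular": [0, 0, 0.005], "gripper": 0.45}, {"delta_pos": [0.026, 0.12, 0.0015], "angular": [0, 0, 0.013], "gripper": 0.45}, {"delta_pos": [0.041, 0.19, 0.0015], "angular": [0, 0, 0.0203], "gripper": 0.45}]}}

```text
time: 14.2
tcp_pos: [0.5637, 0.1893, 0.0029]
eef_rot: [-3.14, -0.003, 0.078]
force: [-0.5, 2.2, 5.0]
grip_width: 0.448
```

```bash
python3 snap.py 8 wrist; python3 plate.py 8
```

```text
t 14.2 [0.5637 0.1893 0.0029] [-3.1403e+00 -3.0000e-03  7.7900e-02] F [-0.46  2.22  4.95] T [ 0.224  0.107 -0.029] 0.448
[221 240 243] [68 69 66]
[ 151  160  266   88 8896]
top -85.583
L 4.277573
R 4.1803303
[0.6085994  0.25323153] [0.6178787  0.13310257] len 0.12048681
centre [0.5633876  0.18931632] ang -85.58301
```

View pics/wrist8.png

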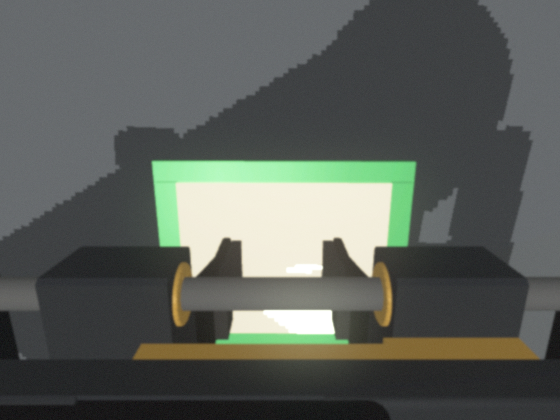

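Call:
{"fn": "send_rows", "kwargs": {"deltas": [{"delta_pos": [0.014, 0.05, 0.001], "angular": [0, 0, 0.006], "gripper": 0.45}, {"delta_pos": [0.035, 0.13, 0.0013], "angular": [0, 0, 0.015], "gripper": 0.45}, {"delta_pos": [0.06, 0.22, 0.0013], "angular": [0, 0, 0.025], "gripper": 0.45}, {"delta_pos": [0.085, 0.31, 0.0013], "angular": [0, 0, 0.035], "gripper": 0.45}, {"delta_pos": [0.1, 0.375, 0.0013], "angular": [0, 0, 0.041], "gripper": 0.45}]}}

```text
time: 14.88
tcp_pos: [0.5833, 0.134, 0.0029]
eef_rot: [-3.14, -0.003, -0.051]
force: [-0.5, 1.1, 6.1]
grip_width: 0.45
```

Call:
{"fn": "send_rows", "kwargs": {"deltas": [{"delta_pos": [0.02, 0.05, 0.0007], "angular": [0, 0, 0.006], "gripper": 0.45}, {"delta_pos": [0.055, 0.135, 0.0007], "angular": [0, 0, 0.015], "gripper": 0.45}, {"delta_pos": [0.09, 0.22, 0.0007], "angular": [0, 0, 0.025], "gripper": 0.45}, {"delta_pos": [0.125, 0.305, 0.0007], "angular": [0, 0, 0.034], "gripper": 0.45}, {"delta_pos": [0.145, 0.356, 0.0007], "angular": [0, 0, 0.0402], "gripper": 0.45}, {"delta_pos": [0.145, 0.356, 0.0007], "angular": [0, 0, 0.0402], "gripper": 0.45}]}}

```text
time: 15.62
tcp_pos: [0.6025, 0.0789, 0.0029]
eef_rot: [-3.141, -0.003, -0.177]
force: [0.5, -1.6, 5.2]
grip_width: 0.451
```

```bash
python3 snap.py 9 wrist top; python3 plate.py 9
```

```text
t 15.625 [0.6025 0.0789 0.0029] [-3.1406 -0.0035 -0.1775] F [ 0.46 -1.57  5.16] T [-0.431 -0.167  0.011] 0.451
[223 240 244] [68 70 67]
[ 151  160  266   88 8899]
top 79.78658
L -10.181878
R -10.448689
[0.66188675 0.12970379] [0.6405242  0.01113484] len 0.12047802
centre [0.6019978  0.07928506] ang -100.213394
```

View pics/wrist9.png

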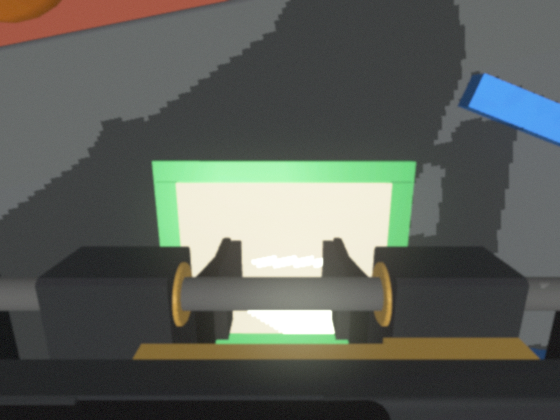

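View pics/top9.png

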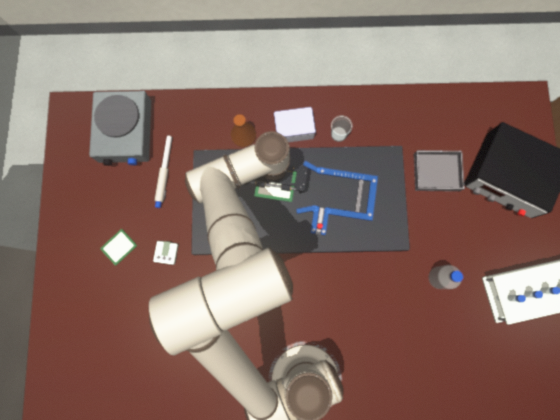

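Call:
{"fn": "send_rows", "kwargs": {"deltas": [{"delta_pos": [0.001, 0.04, 0.001], "angular": [0, 0, 0], "gripper": 0.45}, {"delta_pos": [0.002, 0.11, 0.001], "angular": [0, 0, 0], "gripper": 0.45}, {"delta_pos": [0.002, 0.19, 0.001], "angular": [0, 0, 0], "gripper": 0.45}, {"delta_pos": [0.002, 0.27, 0.001], "angular": [0, 0, 0], "gripper": 0.45}, {"delta_pos": [0.002, 0.35, 0.001], "angular": [0, 0, 0], "gripper": 0.45}, {"delta_pos": [0.002, 0.4, 0.001], "angular": [0, 0, 0], "gripper": 0.45}, {"delta_pos": [0.002, 0.42, 0.001], "angular": [0, 0, 0], "gripper": 0.45}]}}

```text
time: 16.6
tcp_pos: [0.5919, 0.0174, 0.0029]
eef_rot: [-3.14, -0.004, -0.177]
force: [0.9, 2.0, 6.1]
grip_width: 0.45
```

```bash
cat > rel.py <<'E'
import numpy as np
th=np.radians(-100.165); ex=np.array([np.cos(th),np.sin(th)]); ey=np.array([-ex[1],ex[0]]); O=np.array([.56265,-.14197])
def rel(p): d=np.asarray(p)[:2]-O; return np.round([d@ex*1e3,d@ey*1e3],1)
E
python3 snap.py 10 wrist; python3 plate.py 10 |tail -1
python3 - <<'E'
from rel import *
from cell import ctrl
print(rel(ctrl.sense()["tcp_pos"]))
E
```

```text
t 16.6 [0.5919 0.0174 0.0029] [-3.1399 -0.0044 -0.177 ] F [0.86 2.04 6.12] T [ 0.347 -0.038 -0.051] 0.45
centre [0.5913021  0.01781218] ang -100.17768
[-161.8    0.6]
```

View pics/wrist10.png

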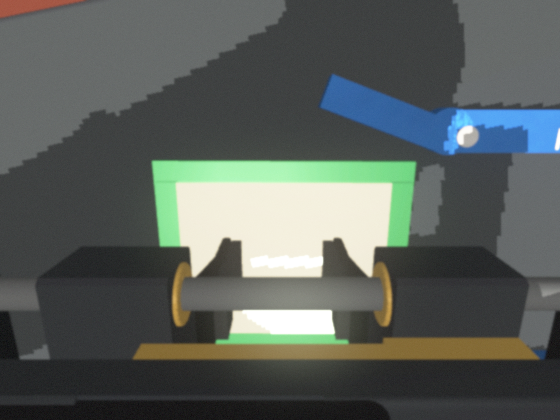

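Call:
{"fn": "send_rows", "kwargs": {"deltas": [{"delta_pos": [0, 0.04, 0.0005], "angular": [0, 0, 0], "gripper": 0.45}, {"delta_pos": [0, 0.11, 0.0005], "angular": [0, 0, 0], "gripper": 0.45}, {"delta_pos": [0, 0.17, 0.0005], "angular": [0, 0, 0], "gripper": 0.45}, {"delta_pos": [0, 0.23, 0.0005], "angular": [0, 0, 0], "gripper": 0.45}, {"delta_pos": [0, 0.29, 0.0005], "angular": [0, 0, 0], "gripper": 0.45}, {"delta_pos": [0, 0.33, 0.0005], "angular": [0, 0, 0], "gripper": 0.45}]}}

```text
time: 17.4
tcp_pos: [0.5833, -0.0314, 0.0029]
eef_rot: [-3.14, -0.005, -0.177]
force: [0.7, 2.0, 6.7]
grip_width: 0.445
```

```bash
python3 snap.py 11 wrist; python3 plate.py 11 |tail -1
python3 - <<'E'
from rel import *
from cell import ctrl
print(rel(ctrl.sense()["tcp_pos"]))
E
```

```text
t 17.4 [ 0.5833 -0.0314  0.0029] [-3.1402 -0.0047 -0.1767] F [0.67 1.97 6.72] T [ 0.343 -0.032  0.03 ] 0.445
centre [ 0.58273137 -0.03094829] ang -100.16083
[-111.9    0.7]
```

View pics/wrist11.png

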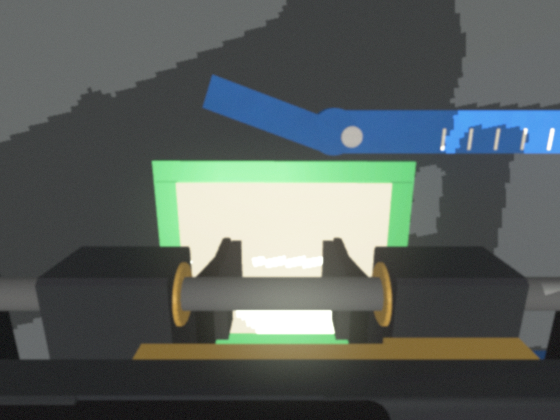

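Call:
{"fn": "send_rows", "kwargs": {"deltas": [{"delta_pos": [0, 0.04, 0], "angular": [0, 0, 0], "gripper": 0.45}, {"delta_pos": [0, 0.11, 0], "angular": [0, 0, 0], "gripper": 0.45}, {"delta_pos": [0, 0.18, 0], "angular": [0, 0, 0], "gripper": 0.45}, {"delta_pos": [0, 0.25, 0], "angular": [0, 0, 0], "gripper": 0.45}, {"delta_pos": [0, 0.32, 0], "angular": [0, 0, 0], "gripper": 0.45}, {"delta_pos": [0, 0.39, 0], "angular": [0, 0, 0], "gripper": 0.45}, {"delta_pos": [0, 0.45, 0], "angular": [0, 0, 0], "gripper": 0.45}, {"delta_pos": [0, 0.5, 0], "angular": [0, 0, 0], "gripper": 0.45}, {"delta_pos": [0, 0.5, 0], "angular": [0, 0, 0], "gripper": 0.45}]}}

```text
time: 18.58
tcp_pos: [0.5698, -0.1061, 0.0029]
eef_rot: [-3.142, -0.004, -0.177]
force: [0.3, -1.5, 7.1]
grip_width: 0.451
```

```bash
python3 snap.py 12 wrist; python3 plate.py 12 |tail -1
python3 - <<'E'
from rel import *
from cell import ctrl
print(rel(ctrl.sense()["tcp_pos"]))
E
```

```text
t 18.575 [ 0.5698 -0.1061  0.0029] [-3.1415 -0.0043 -0.177 ] F [ 0.34 -1.5   7.06] T [-0.547 -0.031 -0.028] 0.451
centre [ 0.56929326 -0.10566245] ang -100.19187
[-36.6   0.7]
```

View pics/wrist12.png

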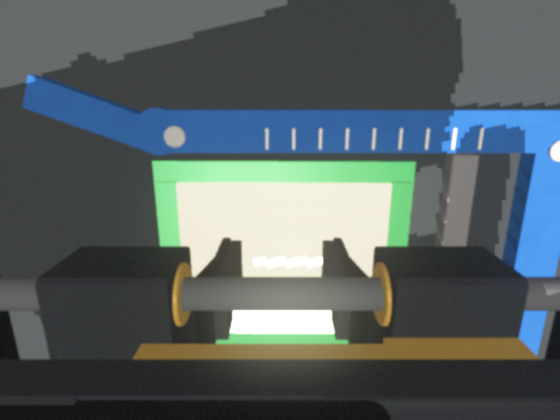

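Call:
{"fn": "send_rows", "kwargs": {"deltas": [{"delta_pos": [0, 0.02, 0.0007], "angular": [0, 0, 0], "gripper": 0.45}, {"delta_pos": [0, 0.05, 0.0007], "angular": [0, 0, 0], "gripper": 0.45}, {"delta_pos": [0, 0.075, 0.0007], "angular": [0, 0, 0], "gripper": 0.45}, {"delta_pos": [0, 0.1, 0.0007], "angular": [0, 0, 0], "gripper": 0.45}, {"delta_pos": [0, 0.12, 0.0007], "angular": [0, 0, 0], "gripper": 0.45}, {"delta_pos": [0, 0.14, 0.0007], "angular": [0, 0, 0], "gripper": 0.45}]}}

```text
time: 19.38
tcp_pos: [0.5668, -0.1247, 0.0029]
eef_rot: [-3.139, -0.006, -0.177]
force: [0.5, 6.5, 9.4]
grip_width: 0.452
```

```bash
python3 snap.py 13 wrist; python3 plate.py 13 |tail -1
python3 - <<'E'
from rel import *
from cell import ctrl
print(rel(ctrl.sense()["tcp_pos"]))
E
```

```text
t 19.375 [ 0.5668 -0.1247  0.0029] [-3.1394 -0.0055 -0.1765] F [0.54 6.5  9.39] T [ 1.938 -0.018 -0.027] 0.452
centre [ 0.5662692  -0.12407973] ang -100.14653
[-17.4   1.1]
```

View pics/wrist13.png

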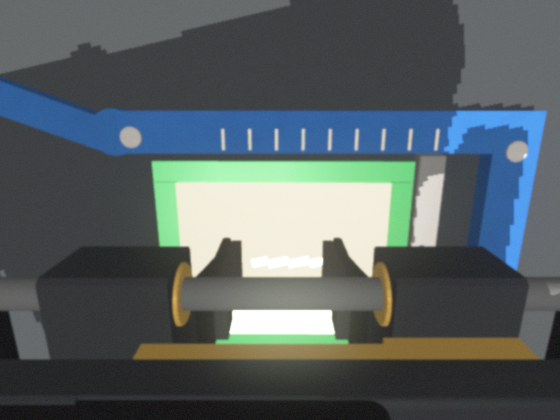

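Call:
{"fn": "send_rows", "kwargs": {"deltas": [{"delta_pos": [0, 0.02, 0], "angular": [0, 0, 0], "gripper": 0.45}, {"delta_pos": [0, 0.04, 0], "angular": [0, 0, 0], "gripper": 0.45}, {"delta_pos": [0, 0.06, 0], "angular": [0, 0, 0], "gripper": 0.45}, {"delta_pos": [0, 0.07, 0], "angular": [0, 0, 0], "gripper": 0.45}]}}

```text
time: 19.92
tcp_pos: [0.565, -0.135, 0.0029]
eef_rot: [-3.14, -0.006, -0.176]
force: [1.2, 7.5, 8.3]
grip_width: 0.449
```

```bash
python3 snap.py 14 wrist; python3 plate.py 14 |tail -1
python3 - <<'E'
from rel import *
from cell import ctrl
print(rel(ctrl.sense()["tcp_pos"]))
E
```

```text
t 19.925 [ 0.565  -0.135   0.0029] [-3.1395 -0.0056 -0.1765] F [1.19 7.54 8.3 ] T [ 1.961 -0.043  0.041] 0.449
centre [ 0.56443304 -0.134415  ] ang -100.14355
[-7.1  1.1]
```

View pics/wrist14.png

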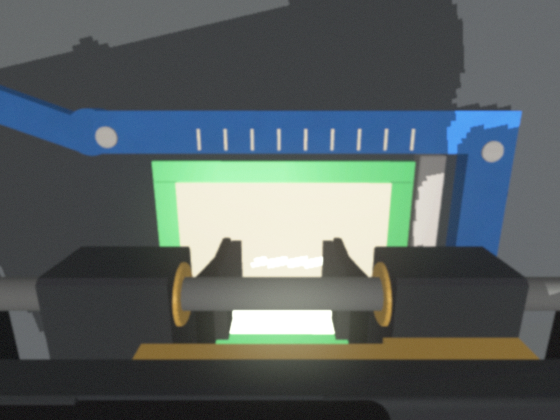

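Call:
{"fn": "send_rows", "kwargs": {"deltas": [{"delta_pos": [0, 0.013, 0], "angular": [0, 0, 0], "gripper": 0.45}, {"delta_pos": [0, 0.026, 0], "angular": [0, 0, 0], "gripper": 0.45}, {"delta_pos": [0, 0.033, 0], "angular": [0, 0, 0], "gripper": 0.45}, {"delta_pos": [0, 0.033, 0], "angular": [0, 0, 0], "gripper": 0.45}]}}

```text
time: 20.48
tcp_pos: [0.5641, -0.14, 0.0029]
eef_rot: [-3.14, -0.005, -0.176]
force: [0.4, 6.0, 8.1]
grip_width: 0.448
```

Call:
{"fn": "send_rows", "kwargs": {"deltas": [{"delta_pos": [0, 0.005, 0], "angular": [0, 0, 0], "gripper": 0.45}, {"delta_pos": [0, 0.007, 0], "angular": [0, 0, 0], "gripper": 0.45}]}}

```text
time: 20.72
tcp_pos: [0.5639, -0.1409, 0.0029]
eef_rot: [-3.14, -0.006, -0.176]
force: [0.1, 7.1, 8.6]
grip_width: 0.447
```

Call:
{"fn": "send_rows", "kwargs": {"deltas": [{"delta_pos": [0, 0.005, 0], "angular": [0, 0, 0], "gripper": 0.45}, {"delta_pos": [0, 0.005, 0], "angular": [0, 0, 0], "gripper": 0.45}]}}

```text
time: 20.98
tcp_pos: [0.5638, -0.1417, 0.0029]
eef_rot: [-3.14, -0.005, -0.176]
force: [1.5, 5.9, 8.3]
grip_width: 0.448
```

Call:
{"fn": "send_rows", "kwargs": {"deltas": [{"delta_pos": [0, 0.004, 0], "angular": [0, 0, 0], "gripper": 0.45}, {"delta_pos": [0, 0.004, 0], "angular": [0, 0, 0], "gripper": 0.45}]}}

```text
time: 21.22
tcp_pos: [0.5637, -0.1422, 0.0029]
eef_rot: [-3.14, -0.005, -0.176]
force: [0.5, 7.1, 8.4]
grip_width: 0.448
```

Call:
{"fn": "send_rows", "kwargs": {"deltas": [{"delta_pos": [0, 0.004, 0], "angular": [0, 0, 0], "gripper": 0.45}, {"delta_pos": [0, 0.004, 0], "angular": [0, 0, 0], "gripper": 0.45}]}}

```text
time: 21.48
tcp_pos: [0.5636, -0.1428, 0.0029]
eef_rot: [-3.14, -0.006, -0.176]
force: [1.4, 6.9, 7.9]
grip_width: 0.45
```

Call:
{"fn": "send_rows", "kwargs": {"deltas": [{"delta_pos": [0, 0.004, 0], "angular": [0, 0, 0], "gripper": 0.45}, {"delta_pos": [0, 0.004, 0], "angular": [0, 0, 0], "gripper": 0.45}]}}

```text
time: 21.72
tcp_pos: [0.5635, -0.1434, 0.0029]
eef_rot: [-3.14, -0.005, -0.176]
force: [0.6, 6.5, 8.6]
grip_width: 0.448
```

Call:
{"fn": "send_rows", "kwargs": {"deltas": [{"delta_pos": [0, 0.004, 0], "angular": [0, 0, 0], "gripper": 0.45}, {"delta_pos": [0, 0.004, 0], "angular": [0, 0, 0], "gripper": 0.45}]}}

```text
time: 21.98
tcp_pos: [0.5635, -0.1436, 0.0029]
eef_rot: [-3.139, -0.006, -0.176]
force: [-0.0, 8.7, 8.1]
grip_width: 0.451
```

```bash
python3 snap.py 15 wrist; python3 plate.py 15 |tail -1
python3 - <<'E'
from rel import *
from h import *
from cell import ctrl
print(rel(ctrl.sense()["tcp_pos"]))
z=load("wrist",15); cv2.imwrite("pics/wrist15c.png",cv2.resize(z["im"][100:300,340:540],None,fx=3,fy=3,interpolation=cv2.INTER_CUBIC))
E
```

```text
t 21.975 [ 0.5635 -0.1436  0.0029] [-3.1392 -0.0057 -0.1764] F [-0.    8.67  8.1 ] T [ 2.388 -0.124 -0.036] 0.451
centre [ 0.562946   -0.14283182] ang -100.138145
[1.4 1.1]
```

View pics/wrist15c.png

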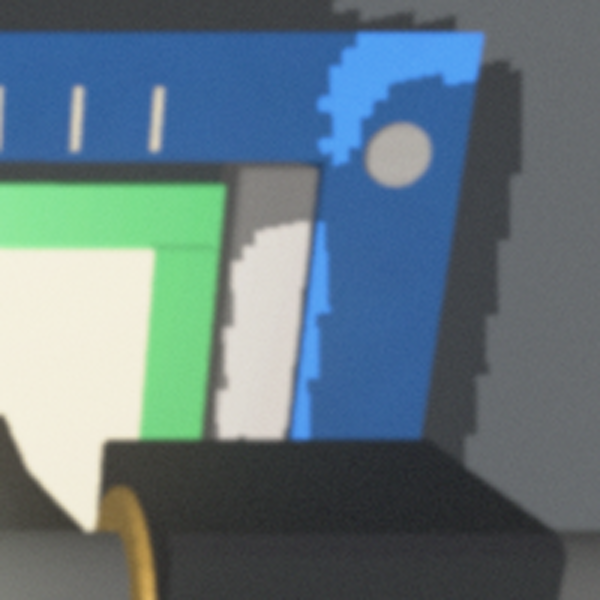

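Call:
{"fn": "send_rows", "kwargs": {"deltas": [{"delta_pos": [0, 0.002, 0], "angular": [0, 0, 0], "gripper": 0.45}, {"delta_pos": [0, 0.002, 0], "angular": [0, 0, 0], "gripper": 0.45}]}}

```text
time: 22.28
tcp_pos: [0.5635, -0.1437, 0.0029]
eef_rot: [-3.139, -0.006, -0.176]
force: [0.1, 9.3, 9.6]
grip_width: 0.457
```

Call:
{"fn": "send_rows", "kwargs": {"deltas": [{"delta_pos": [0, 0.002, -0.01], "angular": [0, 0, 0], "gripper": 0.45}, {"delta_pos": [0, 0.002, -0.04], "angular": [0, 0, 0], "gripper": 0.45}, {"delta_pos": [0, 0.002, -0.15], "angular": [0, 0, 0], "gripper": 0.45}, {"delta_pos": [0, 0.002, -0.35], "angular": [0, 0, 0], "gripper": 0.2}, {"delta_pos": [0, 0.002, -0.5], "angular": [0, 0, 0], "gripper": 0}, {"delta_pos": [0, 0.002, -0.5], "angular": [0, 0, 0], "gripper": 0}, {"delta_pos": [0, 0.002, -0.5], "angular": [0, 0, 0], "gripper": 0}]}}

```text
time: 23.15
tcp_pos: [0.5599, -0.1461, 0.0759]
eef_rot: [-3.141, 0.001, -0.178]
force: [-0.6, -0.7, -0.7]
grip_width: 0.087
```

```bash
python3 snap.py 16 wrist side; python3 plate.py 16 |tail -1
python3 - <<'E'
from rel import *
from h import *
from cell import ctrl
t=ctrl.sense()["tcp_pos"];print(rel(t),t)
z=load("wrist",16)
for p in ((150,290),(100,255),(400,290),(450,255),(281,300),(281,330),(281,380),(262,242),(265,242),(297,242),(300,242)): 
    d=dep(z,*p); print(p,(d-t).round(4),rel(d)-rel(t))
s=load("side",16)["im"];cv2.imwrite("pics/side16c.png",cv2.resize(s[200:300,250:350],None,fx=6,fy=6,interpolation=cv2.INTER_CUBIC))
E
```

```text
t 23.15 [ 0.5599 -0.1461  0.0759] [-3.1414e+00  9.0000e-04 -1.7800e-01] F [-0.62 -0.66 -0.66] T [-0.108  0.007 -0.046] 0.087
centre [ 0.5630496  -0.14273739] ang -100.24988
[ 4.6 -2.2] [ 0.55964476 -0.14605662  0.07525756]
(150, 290) [0.0413 0.022  0.1235] [-29.   36.7]
(100, 255) [-0.0074  0.1356 -0.0481] [-132.2  -31.3]
(400, 290) [ 0.0316 -0.03    0.1231] [23.9 36.4]
(450, 255) [-0.0522 -0.1126 -0.0478] [120.  -31.5]
(281, 300) [ 0.0299 -0.004   0.1165] [-1.4 30.1]
(281, 330) [-0.0916  0.0183 -0.0476] [ -1.9 -93.4]
(281, 380) [ 0.0268 -0.0035  0.1382] [-1.4 27. ]
(262, 242) [0.0142 0.0079 0.0365] [-10.3  12.6]
(265, 242) [0.0123 0.007  0.032 ] [-9.1 10.8]
(297, 242) [ 0.0101 -0.0079  0.0333] [ 6.  11.3]
(300, 242) [ 0.0106 -0.0094  0.0353] [ 7.3 12.1]
```

View pics/wrist16.png

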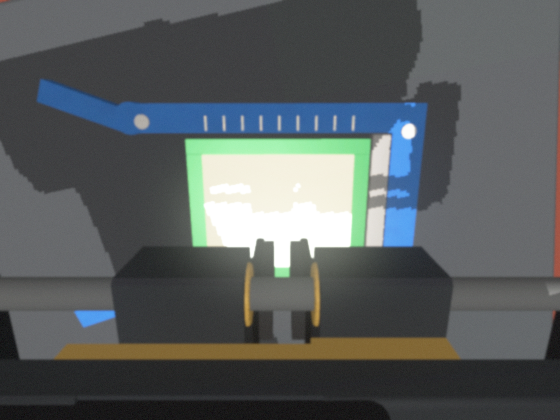

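View pics/side16c.png

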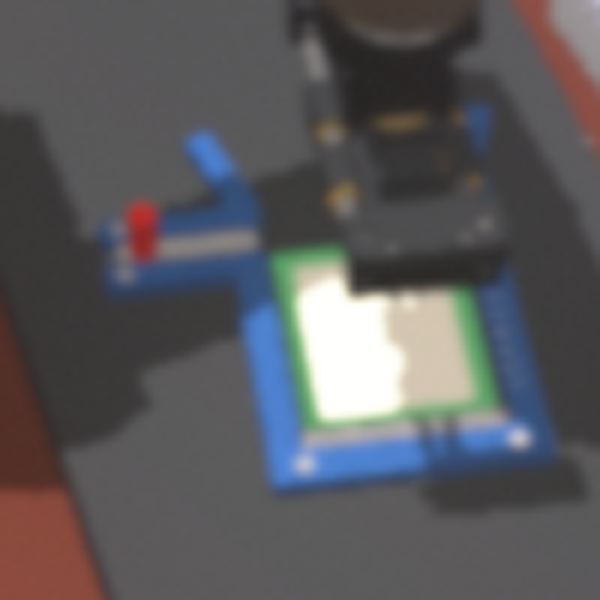

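Call:
{"fn": "send_rows", "kwargs": {"deltas": [{"delta_pos": [-0.3, -0.15, 0], "angular": [0, 0, 0], "gripper": 0}, {"delta_pos": [-0.6, -0.3, 0], "angular": [0, 0, 0], "gripper": 0}, {"delta_pos": [-0.85, -0.43, 0], "angular": [0, 0, 0], "gripper": 0}, {"delta_pos": [-0.972, -0.487, 0], "angular": [0, 0, 0], "gripper": 0}, {"delta_pos": [-0.972, -0.487, 0], "angular": [0, 0, 0], "gripper": 0}, {"delta_pos": [-0.972, -0.487, 0], "angular": [0, 0, 0], "gripper": 0}]}}

```text
time: 24.0
tcp_pos: [0.4306, -0.0485, 0.0761]
eef_rot: [3.141, -0.0, -0.177]
force: [0.7, 0.8, -0.6]
grip_width: 0.007
```

```bash
python3 snap.py 17 wrist side
python3 - <<'E'
from rel import *
from h import *
from cell import ctrl
t=ctrl.sense()["tcp_pos"];print(rel(t),t)
z=load("wrist",17); im=z["im"].astype(int)
r=((im[:,:,2]-np.maximum(im[:,:,0],im[:,:,1]))>70).astype(np.uint8); n,l,st,c=cv2.connectedComponentsWithStats(r)
for i in range(1,n):
    if st[i,4]>60:
        u,v=c[i]; print(c[i],st[i],dep(z,u,v),rel(dep(z,u,v)))
s=load("side",17)["im"];cv2.imwrite("pics/side17c.png",cv2.resize(s[200:300,230:330],None,fx=6,fy=6,interpolation=cv2.INTER_CUBIC))
E
```

```text
t 24.0 [ 0.4306 -0.0485  0.0761] [ 3.1414e+00 -2.0000e-04 -1.7730e-01] F [ 0.74  0.77 -0.6 ] T [ 0.031 -0.056  0.033] 0.007
[ -68.6 -146.4] [ 0.43067544 -0.04865727  0.07600507]
[285.31648936 183.29920213] [273 166  26  35 752] [ 0.46032366 -0.0547334   0.06838302] [ -67.8 -116.1]
[500.05106778 258.65947075] [ 419  233  141   43 4308] [ 0.35311619 -0.21251542 -0.00053816] [ 106.4 -193.8]
[ 70.92813738 330.33896962] [  12  311  121   48 3785] [ 0.35033888  0.1510476  -0.00143165] [-250.9 -260.7]
[492.03439985 334.07027927] [ 432  311  123   48 5407] [ 0.28163681 -0.20547733 -0.00225121] [ 112.1 -265.4]
```

View pics/wrist17.png

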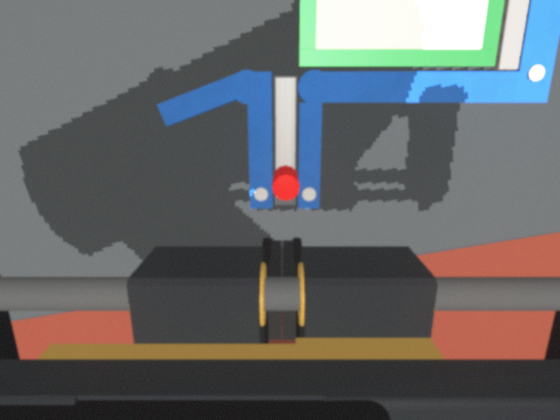

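View pics/side17c.png

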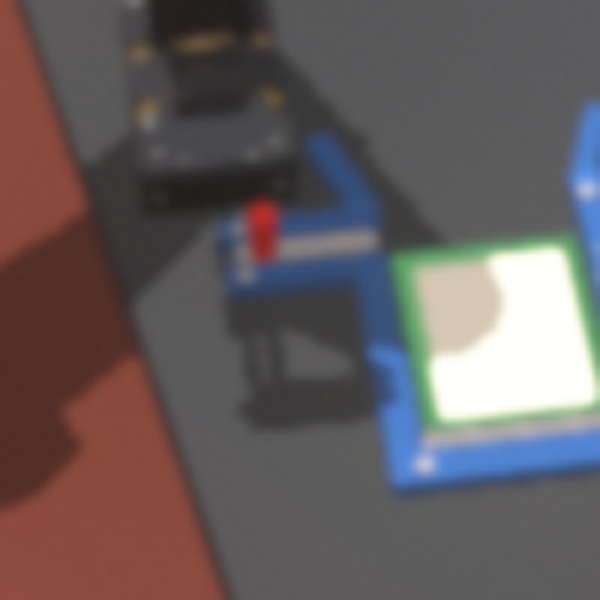

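Call:
{"fn": "send_rows", "kwargs": {"deltas": [{"delta_pos": [-0.01, 0.003, 0.2], "angular": [0, 0, 0], "gripper": 0}, {"delta_pos": [-0.01, 0.003, 0.34], "angular": [0, 0, 0], "gripper": 0}, {"delta_pos": [-0.01, 0.003, 0.375], "angular": [0, 0, 0], "gripper": 0}, {"delta_pos": [-0.01, 0.003, 0.375], "angular": [0, 0, 0], "gripper": 0}]}}

```text
time: 24.6
tcp_pos: [0.4288, -0.0488, 0.0199]
eef_rot: [3.141, 0.0, -0.178]
force: [0.6, -0.2, 0.2]
grip_width: 0.004
```

```bash
python3 snap.py 18 wrist side
python3 - <<'E'
from rel import *
from h import *
from cell import ctrl
t=ctrl.sense()["tcp_pos"];print(rel(t),t)
s=load("side",18)["im"];cv2.imwrite("pics/side18c.png",cv2.resize(s[200:300,230:330],None,fx=6,fy=6,interpolation=cv2.INTER_CUBIC))
E
```

```text
t 24.6 [ 0.4288 -0.0488  0.0199] [ 3.1412e+00  3.0000e-04 -1.7770e-01] F [ 0.62 -0.21  0.18] T [-0.027 -0.013 -0.003] 0.004
[ -68.4 -147.8] [ 0.42926075 -0.04853789  0.02060249]
```

View pics/wrist18.png

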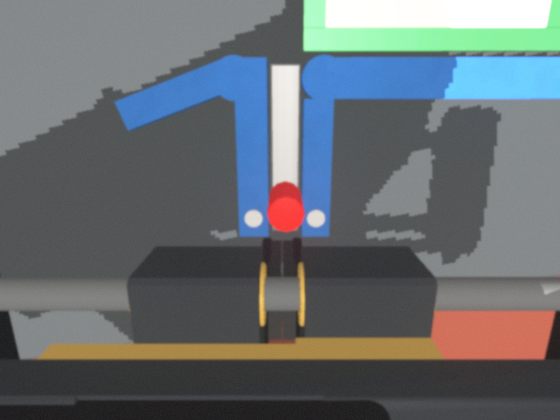

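View pics/side18c.png

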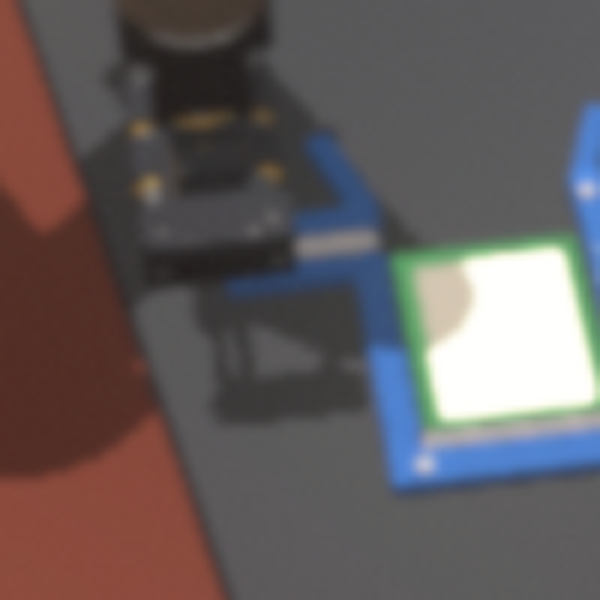

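Call:
{"fn": "send_rows", "kwargs": {"deltas": [{"delta_pos": [0.04, 0, 0], "angular": [0, 0, 0], "gripper": 0}, {"delta_pos": [0.08, 0, 0], "angular": [0, 0, 0], "gripper": 0}, {"delta_pos": [0.12, 0, 0], "angular": [0, 0, 0], "gripper": 0}]}}

```text
time: 25.08
tcp_pos: [0.4457, -0.052, 0.02]
eef_rot: [3.141, 0.001, -0.178]
force: [-0.5, -1.4, 0.5]
grip_width: 0.007
```

Call:
{"fn": "send_rows", "kwargs": {"deltas": [{"delta_pos": [0.04, 0, 0], "angular": [0, 0, 0], "gripper": 0}, {"delta_pos": [0.08, 0, 0], "angular": [0, 0, 0], "gripper": 0}, {"delta_pos": [0.12, 0, 0], "angular": [0, 0, 0], "gripper": 0}, {"delta_pos": [0.14, 0, 0], "angular": [0, 0, 0], "gripper": 0}]}}

```text
time: 25.58
tcp_pos: [0.467, -0.0557, 0.0199]
eef_rot: [3.141, 0.0, -0.178]
force: [-2.2, -0.2, 0.6]
grip_width: 0.008
```

```bash
python3 snap.py 19 wrist
python3 - <<'E'
from rel import *
from cell import ctrl
print(rel(ctrl.sense()["tcp_pos"]))
E
```

```text
t 25.575 [ 0.467  -0.0557  0.0199] [ 3.1413e+00  4.0000e-04 -1.7760e-01] F [-2.19 -0.2   0.62] T [-0.383  0.521 -0.001] 0.008
[ -68.2 -109.1]
```

View pics/wrist19.png

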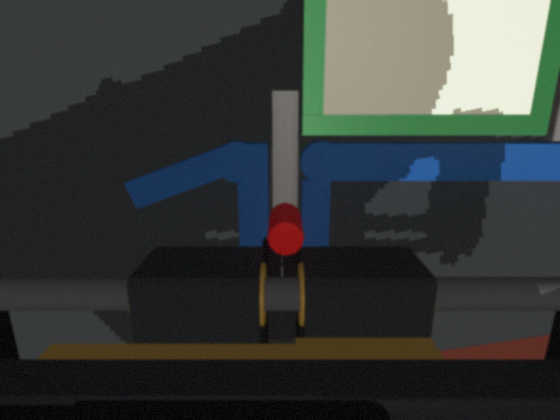

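Call:
{"fn": "send_rows", "kwargs": {"deltas": [{"delta_pos": [0.03, 0, 0], "angular": [0, 0, 0], "gripper": 0}, {"delta_pos": [0.06, 0, 0], "angular": [0, 0, 0], "gripper": 0}, {"delta_pos": [0.09, 0, 0], "angular": [0, 0, 0], "gripper": 0}, {"delta_pos": [0.115, 0, 0], "angular": [0, 0, 0], "gripper": 0}]}}

```text
time: 26.12
tcp_pos: [0.484, -0.0585, 0.0199]
eef_rot: [3.142, 0.0, -0.177]
force: [-2.0, -1.5, -0.5]
grip_width: 0.004
```

Call:
{"fn": "send_rows", "kwargs": {"deltas": [{"delta_pos": [0.01, 0, 0], "angular": [0, 0, 0], "gripper": 0}, {"delta_pos": [0.014, 0, 0], "angular": [0, 0, 0], "gripper": 0}]}}

```text
time: 26.38
tcp_pos: [0.4859, -0.0589, 0.0199]
eef_rot: [3.142, 0.0, -0.178]
force: [-2.1, -1.3, 0.3]
grip_width: 0.002
```

Call:
{"fn": "send_rows", "kwargs": {"deltas": [{"delta_pos": [0.007, 0, 0], "angular": [0, 0, 0], "gripper": 0}, {"delta_pos": [0.007, 0, 0], "angular": [0, 0, 0], "gripper": 0}]}}

```text
time: 26.62
tcp_pos: [0.4869, -0.059, 0.02]
eef_rot: [-3.142, -0.0, -0.177]
force: [-0.4, -1.2, -0.7]
grip_width: 0.005
```

Call:
{"fn": "send_rows", "kwargs": {"deltas": [{"delta_pos": [0.007, 0, 0], "angular": [0, 0, 0], "gripper": 0}, {"delta_pos": [0.007, 0, 0], "angular": [0, 0, 0], "gripper": 0}]}}

```text
time: 26.88
tcp_pos: [0.488, -0.0592, 0.02]
eef_rot: [-3.142, -0.0, -0.177]
force: [-2.2, -1.0, -0.1]
grip_width: 0.004
```

```bash
python3 snap.py 20 wrist
python3 - <<'E'
from rel import *
from cell import ctrl
print(rel(ctrl.sense()["tcp_pos"]))
E
```

```text
t 26.875 [ 0.488  -0.0592  0.02  ] [-3.1415e+00 -2.0000e-04 -1.7740e-01] F [-2.2  -0.96 -0.06] T [-0.326  0.456 -0.05 ] 0.004
[-68.3 -88.1]
```

View pics/wrist20.png

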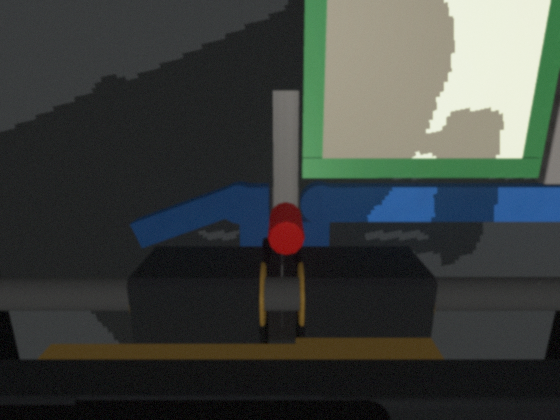

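Call:
{"fn": "send_rows", "kwargs": {"deltas": [{"delta_pos": [0.007, 0, 0], "angular": [0, 0, 0], "gripper": 0}, {"delta_pos": [0.01, 0, 0], "angular": [0, 0, 0], "gripper": 0}]}}

```text
time: 27.18
tcp_pos: [0.4884, -0.0595, 0.0198]
eef_rot: [3.141, 0.002, -0.178]
force: [-3.5, 0.5, 1.2]
grip_width: 0.004
```

Call:
{"fn": "send_rows", "kwargs": {"deltas": [{"delta_pos": [0.007, 0, 0], "angular": [0, 0, 0], "gripper": 0}, {"delta_pos": [0.007, 0, 0], "angular": [0, 0, 0], "gripper": 0}]}}

```text
time: 27.42
tcp_pos: [0.4885, -0.0599, 0.0196]
eef_rot: [3.141, 0.004, -0.178]
force: [-5.5, 0.2, 2.4]
grip_width: 0.004
```

Call:
{"fn": "send_rows", "kwargs": {"deltas": [{"delta_pos": [0.007, 0, 0], "angular": [0, 0, 0], "gripper": 0}, {"delta_pos": [0.007, 0, 0], "angular": [0, 0, 0], "gripper": 0}]}}

```text
time: 27.68
tcp_pos: [0.4885, -0.0601, 0.0194]
eef_rot: [3.14, 0.006, -0.178]
force: [-7.8, 0.8, 3.0]
grip_width: 0.007
```

Call:
{"fn": "send_rows", "kwargs": {"deltas": [{"delta_pos": [-0.05, 0, 0], "angular": [0, 0, 0], "gripper": 0}, {"delta_pos": [-0.13, 0, 0], "angular": [0, 0, 0], "gripper": 0}, {"delta_pos": [-0.13, 0, -0.2], "angular": [0, 0, 0], "gripper": 0}, {"delta_pos": [-0.3, -0.1, -0.5], "angular": [0, 0, 0], "gripper": 0}, {"delta_pos": [-0.3, -0.2, -0.9], "angular": [0, 0, 0], "gripper": 0}, {"delta_pos": [-0.3, -0.2, -0.9], "angular": [0, 0, 0], "gripper": 0}, {"delta_pos": [-0.3, -0.2, -0.9], "angular": [0, 0, 0], "gripper": 0}, {"delta_pos": [-0.3, -0.2, -0.9], "angular": [0, 0, 0], "gripper": 0}]}}

```text
time: 28.68
tcp_pos: [0.4515, -0.0227, 0.1537]
eef_rot: [3.141, 0.002, -0.178]
force: [0.1, -0.4, -0.2]
grip_width: 0.003
```

```bash
python3 snap.py 21 wrist side top
python3 - <<'E'
from rel import *
from h import *
z=load("wrist",21); im=z["im"].astype(int)
r=((im[:,:,2]-np.maximum(im[:,:,0],im[:,:,1]))>70).astype(np.uint8); n,l,st,c=cv2.connectedComponentsWithStats(r)
for i in range(1,n):
    if 100<st[i,4]<3000:
        u,v=c[i]; print("wrist red",c[i],st[i],rel(ray(z,u,v,.069)),rel(ray(z,u,v,.062)))
z=load("side",21); hsv=cv2.cvtColor(z["im"],cv2.COLOR_BGR2HSV)
rd=(cv2.inRange(hsv,(0,150,120),(8,255,255))|cv2.inRange(hsv,(172,150,120),(180,255,255)));n,l,st,c=cv2.connectedComponentsWithStats(rd)
for i in range(1,n):
    if 10<st[i,4]<60 and 220<c[i][0]<390: print("side red",c[i],rel(ray(z,*c[i],.062)))
cv2.imwrite("pics/side21c.png",cv2.resize(z["im"][190:300,230:350],None,fx=5,fy=5,interpolation=cv2.INTER_CUBIC))
E
```

```text
t 28.675 [ 0.4515 -0.0227  0.1537] [ 3.1406e+00  2.3000e-03 -1.7780e-01] F [ 0.09 -0.42 -0.24] T [-0.012  0.047 -0.012] 0.003
wrist red [321.79521277 119.07446809] [311 109  23  22 376] [-68.8 -68.4] [-68.1 -68.7]
side red [288.57692308 235.84615385] [-63.5 -71. ]
```

View pics/wrist21.png

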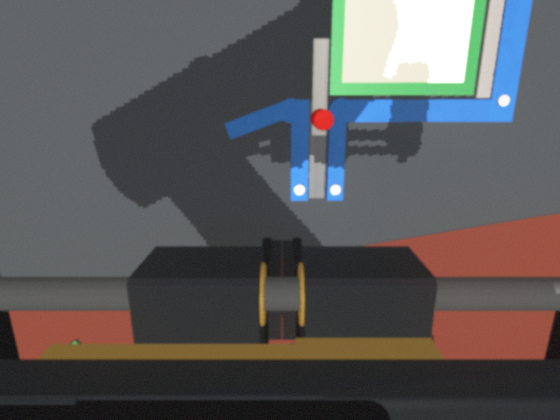

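View pics/side21c.png

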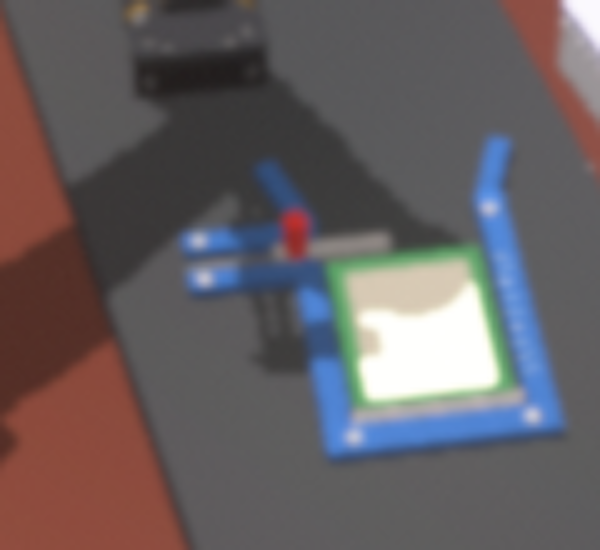

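Knob at jig (-68.5, -68.5), where fully closed is y = -69. The plate and bar are on the end wall, the keeper is behind the plate, and the arm is clear. I'm handing in.

```bash
python3 -c "
from cell import workorder
print(workorder.sign_off())"
```

```text
the job is handed in; nothing more can be done
None
```

The job is done and handed in at about 29 s of the 72 s allowed. I pressed the large plate on the slab with two spread fingertips on its white top, turned it about 18° in line with the jig, and dragged it in flat. It pushed the bar until both stopped dead. I then lifted off, pushed the keeper's knob to its stop and backed the arm away.

**Last checks**
- **Plate:** after I lifted off, the wrist picture put its centre within about 1 mm of the seat. In the final picture the bar is against the end wall and the keeper lies behind the plate.
- **Forces:** the press readings never passed 9.6 N (the plate stands 18 N). The horizontal force at the stop was 9.3 N, so the plate's push on the jig stayed below that (it stands 14 N). These are readings at the end of each move, not a continuous trace.
- **Keeper:** it stopped dead, with the push rising from 2 N to about 8 N. The knob measured y ≈ -68.5 mm in the jig's frame; fully closed is -69 mm.
- **Arm:** clear, with the force near zero.

**What disagreed**
- The real fingertips turned out to be about 29 mm short of the reported TCP. I found contact by force and by both cameras instead of trusting the TCP height.
- The side camera placed the knob about 5 mm off along x (-63.5 against -68.8 mm from the wrist camera). I relied on the wrist view, which agrees with the drawing.

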